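# Store the conveyor axles in their saddle case

### The job

Take the cover off the storage case and lay it flat on the green mat. Rest every conveyor axle lying on the table level in its own pair of notches in the case, with its collar end in the case's wide bay, then set the cover back on the case so that it sits fully seated and level on the rim. Leave the other things on the table where they are.

Things in the scene. Friction and masses are not known exactly. Their poses are not given: they have to be found in the camera images.
- case: Fixed open case, outside 142 mm (x) by 234 (y), 72 tall, walls and floor 4 thick. Origin: centre of underside, z up. Inside, two white saw-tooth rails 10 mm thick run along y, centred at x = -49 and +31 mm, each with four 90 degree V notches at y = -75, -25, 25, 75 mm (bottoms 33 mm, peaks 58 mm up, 50 at the ends). The bay outside the rail is wide (31 mm) at the +x end, narrow (13 mm) at the -x end.
- cover: Loose grey cover 142 (x) x 234 mm (y), 0.35 kg, on the case at the start. Origin: centre of underside of its 8 mm deep step (128 x 220), which fits inside the walls with 3 mm play; above it the 5 mm plate lies on the rim. Seated: origin over the case's, 64 mm above the table, long sides along the case's, either way round. Bar handle along y on top: 14 wide, 100 long, 38 to 52 mm above the origin.
- mat: Fixed green mat on the table, 160 mm (x) by 250 mm (y), 3 mm thick, where the cover is to be set down. Origin: centre of the underside.
- seat0 (a point): Where the origin of an axle lies when it rests in notch pair 0 of the case (43 mm above the table); axes as the case's.
- seat1 (a point): Where the origin of an axle lies when it rests in notch pair 1 of the case (43 mm above the table); axes as the case's.
- seat2 (a point): Where the origin of an axle lies when it rests in notch pair 2 of the case (43 mm above the table); axes as the case's.
- seat3 (a point): Where the origin of an axle lies when it rests in notch pair 3 of the case (43 mm above the table); axes as the case's.
- axle0: Loose steel axle (may be absent), 120 mm along its x, 0.3 kg. Origin on the axis in the middle of the square part: 22 x 22 mm, x = -30 to 30 mm. Journals 14 mm across, to x = -52 at the plain end and to 54 at the other, then a dark collar 20 mm across to x = 68. In the case the journals lie in the notches, the square part between the rails (5 mm end play), collar in the wide bay.
- collar0 (a point): Centre of the collar of axle0, 61 mm along +x from its origin.
- axle1: Loose steel axle (may be absent), 120 mm along its x, 0.3 kg. Origin on the axis in the middle of the square part: 22 x 22 mm, x = -30 to 30 mm. Journals 14 mm across, to x = -52 at the plain end and to 54 at the other, then a dark collar 20 mm across to x = 68. In the case the journals lie in the notches, the square part between the rails (5 mm end play), collar in the wide bay.
- collar1 (a point): Centre of the collar of axle1, 61 mm along +x from its origin.
- axle2: Loose steel axle (may be absent), 120 mm along its x, 0.3 kg. Origin on the axis in the middle of the square part: 22 x 22 mm, x = -30 to 30 mm. Journals 14 mm across, to x = -52 at the plain end and to 54 at the other, then a dark collar 20 mm across to x = 68. In the case the journals lie in the notches, the square part between the rails (5 mm end play), collar in the wide bay.
- collar2 (a point): Centre of the collar of axle2, 61 mm along +x from its origin.
- axle3: Loose steel axle (may be absent), 120 mm along its x, 0.3 kg. Origin on the axis in the middle of the square part: 22 x 22 mm, x = -30 to 30 mm. Journals 14 mm across, to x = -52 at the plain end and to 54 at the other, then a dark collar 20 mm across to x = 68. In the case the journals lie in the notches, the square part between the rails (5 mm end play), collar in the wide bay.
- collar3 (a point): Centre of the collar of axle3, 61 mm along +x from its origin.
- jar: Bystander, to be left alone: squat closed jar, 60 mm across, 60 mm tall. Origin: centre of the underside.
- reel: Bystander, to be left alone: component reel lying flat, 120 mm across, 14 mm thick. Origin: centre of the underside.
- driver: Bystander, to be left alone: screwdriver lying on the table, its handle black. Origin: in its body.
- spool: Bystander, to be left alone: small wire spool standing on end, 50 mm across, 36 mm tall. Origin: centre of the underside.
- cleaner: Bystander, to be left alone: closed bottle, 56 mm across, 150 mm tall. Origin: centre of the underside.
- gauge_box: Bystander, to be left alone: flat black instrument box, 60 x 160 x 30 mm. Origin: centre of the underside.
There are look-alikes about, which are no part of the job. What is shaped like the axle2 but yellow is not meant.

How it is judged:
On the way, in this order (a step that is already met when the one before it is completed fails the run):
1. the cover lies flat on the green mat, released (height (world z) of cover below 0.009 m and horizontal distance between cover and mat below 0.1 m and angle between cover's own z axis and vertical below 0.05 rad and contact force between cover and the fingers below 0.1 N), for 0.2 s.
2. every axle rests level in a notch pair, collar in the wide bay, released (((x of axle0 in the frame of seat0 between -0.009 and 0.009 m and y of axle0 in the frame of seat0 between -0.004 and 0.004 m and z of axle0 in the frame of seat0 between -0.004 and 0.003 m) or (x of axle0 in the frame of seat1 between -0.009 and 0.009 m and y of axle0 in the frame of seat1 between -0.004 and 0.004 m and z of axle0 in the frame of seat1 between -0.004 and 0.003 m) or (x of axle0 in the frame of seat2 between -0.009 and 0.009 m and y of axle0 in the frame of seat2 between -0.004 and 0.004 m and z of axle0 in the frame of seat2 between -0.004 and 0.003 m) or (x of axle0 in the frame of seat3 between -0.009 and 0.009 m and y of axle0 in the frame of seat3 between -0.004 and 0.004 m and z of axle0 in the frame of seat3 between -0.004 and 0.003 m)) and angle between the x axis of each of axle0, axle1, axle2, axle3 and the x axis of case, either way round below 0.06 rad and x of each of collar0, collar1, collar2, collar3 in the frame of case above 0.03 m and ((x of axle1 in the frame of seat0 between -0.009 and 0.009 m and y of axle1 in the frame of seat0 between -0.004 and 0.004 m and z of axle1 in the frame of seat0 between -0.004 and 0.003 m) or (x of axle1 in the frame of seat1 between -0.009 and 0.009 m and y of axle1 in the frame of seat1 between -0.004 and 0.004 m and z of axle1 in the frame of seat1 between -0.004 and 0.003 m) or (x of axle1 in the frame of seat2 between -0.009 and 0.009 m and y of axle1 in the frame of seat2 between -0.004 and 0.004 m and z of axle1 in the frame of seat2 between -0.004 and 0.003 m) or (x of axle1 in the frame of seat3 between -0.009 and 0.009 m and y of axle1 in the frame of seat3 between -0.004 and 0.004 m and z of axle1 in the frame of seat3 between -0.004 and 0.003 m)) and ((x of axle2 in the frame of seat0 between -0.009 and 0.009 m and y of axle2 in the frame of seat0 between -0.004 and 0.004 m and z of axle2 in the frame of seat0 between -0.004 and 0.003 m) or (x of axle2 in the frame of seat1 between -0.009 and 0.009 m and y of axle2 in the frame of seat1 between -0.004 and 0.004 m and z of axle2 in the frame of seat1 between -0.004 and 0.003 m) or (x of axle2 in the frame of seat2 between -0.009 and 0.009 m and y of axle2 in the frame of seat2 between -0.004 and 0.004 m and z of axle2 in the frame of seat2 between -0.004 and 0.003 m) or (x of axle2 in the frame of seat3 between -0.009 and 0.009 m and y of axle2 in the frame of seat3 between -0.004 and 0.004 m and z of axle2 in the frame of seat3 between -0.004 and 0.003 m)) and ((x of axle3 in the frame of seat0 between -0.009 and 0.009 m and y of axle3 in the frame of seat0 between -0.004 and 0.004 m and z of axle3 in the frame of seat0 between -0.004 and 0.003 m) or (x of axle3 in the frame of seat1 between -0.009 and 0.009 m and y of axle3 in the frame of seat1 between -0.004 and 0.004 m and z of axle3 in the frame of seat1 between -0.004 and 0.003 m) or (x of axle3 in the frame of seat2 between -0.009 and 0.009 m and y of axle3 in the frame of seat2 between -0.004 and 0.004 m and z of axle3 in the frame of seat2 between -0.004 and 0.003 m) or (x of axle3 in the frame of seat3 between -0.009 and 0.009 m and y of axle3 in the frame of seat3 between -0.004 and 0.004 m and z of axle3 in the frame of seat3 between -0.004 and 0.003 m)) and contact force between each of axle0, axle1, axle2, axle3 and the fingers below 0.1 N), for 0.2 s.
3. the cover is back on the case, seated, level and released (z of cover in the frame of case between 0.061 and 0.067 m and horizontal distance between cover and case below 0.007 m and angle between cover's own z axis and vertical below 0.03 rad and angle between the y axis of cover and the y axis of case, either way round below 0.06 rad and contact force between cover and the fingers below 0.1 N), for 0.2 s.
At the end, for the whole second after the job is handed in: Each axle lies in a notch pair: within 4 mm across, +3/-4 mm in height, 9 mm lengthwise, 0.06 rad, collar in the wide bay. The cover is on the rim: height within 3 mm, 7 mm sideways, 0.06 rad in direction, tilt below 0.03 rad. All released and at rest (all of step 3 and ((x of axle0 in the frame of seat0 between -0.009 and 0.009 m and y of axle0 in the frame of seat0 between -0.004 and 0.004 m and z of axle0 in the frame of seat0 between -0.004 and 0.003 m) or (x of axle0 in the frame of seat1 between -0.009 and 0.009 m and y of axle0 in the frame of seat1 between -0.004 and 0.004 m and z of axle0 in the frame of seat1 between -0.004 and 0.003 m) or (x of axle0 in the frame of seat2 between -0.009 and 0.009 m and y of axle0 in the frame of seat2 between -0.004 and 0.004 m and z of axle0 in the frame of seat2 between -0.004 and 0.003 m) or (x of axle0 in the frame of seat3 between -0.009 and 0.009 m and y of axle0 in the frame of seat3 between -0.004 and 0.004 m and z of axle0 in the frame of seat3 between -0.004 and 0.003 m)) and angle between the x axis of each of axle0, axle1, axle2, axle3 and the x axis of case, either way round below 0.06 rad and x of each of collar0, collar1, collar2, collar3 in the frame of case above 0.03 m and ((x of axle1 in the frame of seat0 between -0.009 and 0.009 m and y of axle1 in the frame of seat0 between -0.004 and 0.004 m and z of axle1 in the frame of seat0 between -0.004 and 0.003 m) or (x of axle1 in the frame of seat1 between -0.009 and 0.009 m and y of axle1 in the frame of seat1 between -0.004 and 0.004 m and z of axle1 in the frame of seat1 between -0.004 and 0.003 m) or (x of axle1 in the frame of seat2 between -0.009 and 0.009 m and y of axle1 in the frame of seat2 between -0.004 and 0.004 m and z of axle1 in the frame of seat2 between -0.004 and 0.003 m) or (x of axle1 in the frame of seat3 between -0.009 and 0.009 m and y of axle1 in the frame of seat3 between -0.004 and 0.004 m and z of axle1 in the frame of seat3 between -0.004 and 0.003 m)) and ((x of axle2 in the frame of seat0 between -0.009 and 0.009 m and y of axle2 in the frame of seat0 between -0.004 and 0.004 m and z of axle2 in the frame of seat0 between -0.004 and 0.003 m) or (x of axle2 in the frame of seat1 between -0.009 and 0.009 m and y of axle2 in the frame of seat1 between -0.004 and 0.004 m and z of axle2 in the frame of seat1 between -0.004 and 0.003 m) or (x of axle2 in the frame of seat2 between -0.009 and 0.009 m and y of axle2 in the frame of seat2 between -0.004 and 0.004 m and z of axle2 in the frame of seat2 between -0.004 and 0.003 m) or (x of axle2 in the frame of seat3 between -0.009 and 0.009 m and y of axle2 in the frame of seat3 between -0.004 and 0.004 m and z of axle2 in the frame of seat3 between -0.004 and 0.003 m)) and ((x of axle3 in the frame of seat0 between -0.009 and 0.009 m and y of axle3 in the frame of seat0 between -0.004 and 0.004 m and z of axle3 in the frame of seat0 between -0.004 and 0.003 m) or (x of axle3 in the frame of seat1 between -0.009 and 0.009 m and y of axle3 in the frame of seat1 between -0.004 and 0.004 m and z of axle3 in the frame of seat1 between -0.004 and 0.003 m) or (x of axle3 in the frame of seat2 between -0.009 and 0.009 m and y of axle3 in the frame of seat2 between -0.004 and 0.004 m and z of axle3 in the frame of seat2 between -0.004 and 0.003 m) or (x of axle3 in the frame of seat3 between -0.009 and 0.009 m and y of axle3 in the frame of seat3 between -0.004 and 0.004 m and z of axle3 in the frame of seat3 between -0.004 and 0.003 m)) and linear speed of each of axle0, axle1, axle2, axle3, cover below 0.02 m/s); the robot touches nothing.
It fails at once if a bystander is pushed more than 6 cm from its place (distance of any of jar, reel, driver, spool, cleaner, gauge_box from where it was at the start of the episode above 0.06 m).
Of axle0, axle1, axle2, axle3 only 3 to 4 are there at a start; the rules pass over those that are not, and their reading is None.
At some moment in a run one of axle0, axle1, axle2, axle3 may be knocked a few centimetres aside while the robot is not near it.
Once in a run the grip may slacken for a moment while it holds something.
It also fails if it takes over 210 s, if anything falls off the work surface, if the arm or the gripper's body presses on something with over 40 N, if the wrist force passes 120 N, or if a joint passes its speed limit or range.

### The arm

A 6-joint arm with a two-finger parallel gripper is mounted at the origin on the work surface. World frame = base frame: x ahead of the robot, y to its left, z up, the work surface at z = 0. Lengths are in m, angles in rad, forces in N, time in s.
With the tool pointing down it reaches from about 0.425 to 0.95 m from the base axis. Payload 3.5 kg.
Tool frame: the origin (TCP) lies midway between the tips of the shut fingers; the grasp point (between the pads) lies 19 mm behind it; z points along the fingers, y is the line along which they close (so a half turn about z gives the same grasp; the last joint's range is limited). The gripper opens to 85 mm and grips with 20 to 120 N. Pads are 22 mm wide; open, the fingers measure 114 mm over their backs; the gripper's body (76 mm by 85 mm) begins 54 mm behind the grasp point. The pads swing forward as they close: fully open they stand 13 mm farther back than shut.
Start: joints at [-1.406, 0.286, 1.577, -0, 1.279, -0.15], TCP at [0.209, -0.642, 0.194] pointing down, gripper open.
Joint ranges: [-2.77, 2.77], [-0.9, 2.22], [0.21, 2.48], [-1.53, 4.67], [0.24, 2.81], [-2.84, 2.84]. Speed limits (rad/s): [2.79, 2.79, 3.14, 3.14, 3.14, 3.14].

### API

Orientations are given as a unit quaternion [x, y, z, w].
In Python, from plant import ctrl gives the robot as it stands. The module is installed in compiled form; this text tells all that it offers.
- The arm moves only by the shell command python3 -m inch 'ROWS' [FORCE]. ROWS is JSON, a list of rows, each a list of 5 numbers: the closure, from 0 (fully open) to 1 (shut), then the shift along the tool's x, y, z in m, then the turn about the tool's z in degrees. A call has 1 to 5 rows; each row is the pose to reach, as a shift and turn from the pose commanded when the call began, along the tool's axes at that moment; what a row does not reach only later rows make up. A row lasts 1/12 s, in which the tool goes at most 41.7 mm and 7.16 degrees, less where a joint would pass 70% of its speed; a pose out of reach is approached as far as the arm can. A call with a gripper value outside its range is refused whole. The fingers move at their own pace and stop on an object; FORCE is the grip in N (left out, the last holds). Time passes only in rows, so rows that repeat a pose let the fingers close. It gives the time, the measured TCP pose, the force, the opening and the grip force at its end, in the units of the state.
- ctrl.get_state(): the state, without advancing time (a new reading comes with each control period).
- ctrl.read_camera(name): name is "side" or "top" or "wrist"; returns a dict with "pixels" (384x512x3 uint8, red, green, blue), "depth" (384x512 float32, m along the optical axis (not along the pixel's ray), 0 where there is no reading), "fx", "fy", "cx", "cy" (pixels), "xyz" and "rotation" of the camera in the world; the wrist camera has in their place "mount" (4x4, takes a point from camera to tool coordinates, whose origin is the TCP and whose axes are the flange's). Camera axes: x right, y down, z forward; pixel columns grow to the right and rows downward; lengths in m; the calibration is good to about 2 mm. A picture is of the moment at which its call begins: read the wrist's pose just before it.
- ctrl.sign_off(): hands the job in; it is judged then, once.
Trained networks look in a picture, given as the dict that the camera call returned (one of the last four; its "shot" number tells which), for a name from the list of things; names that differ only in an ending like _2 or _b are one class to them, and where a whole thing is asked for, a point or a joint stands for the part that bears it (a point fixed in the world has none). Each returns a list of dicts, best first, with "score" (0 to 1); they miss things now and then, are a little off and sometimes report something else, mostly with a low value. They report only what shows in the picture. A call takes as long as a camera call. They do not tell look-alikes from the thing itself.
- ctrl.spot_in(query, picture): "at" ([column, row] in pixels, amid what is visible of it).
- ctrl.tip_of(query, picture): "at" ([column, row] in pixels: a listed point, or the origin of a listed thing).
The state is a dict: "time": time; "qpos": joint angles; "dq": joint speeds; "joint_efforts": joint torques, N m; "eef_pos": TCP position; "tcp_rot": TCP orientation; "contact_force": force on the tool from outside, world axes, zero at the start; "wrist_torque": the same for the moment, N m; "opening": opening from 0.0 (shut) to 1.0 (fully open); "finger_force": force on a finger pad.
Only numpy, scipy, OpenCV 4.12 (cv2) and the standard library are available. Lean on these libraries where they do the work, as an engineer would, in place of code of your own. Each camera call takes 0.05 s, during which the arm holds its last target. There are 200 camera calls.

## Working session

There is one attempt and no reset: what is moved stays moved. The work goes in short steps, Python scripts to look and compute and a shell command to move; the robot and the scene stay as the last step left them, time stands still between calls to the robot, and variables do not carry over. Pictures are saved under pics/ and viewed, at most 14 in all, crops included, and the job is handed in when it is done.

```bash
mkdir -p pics
cat > h.py <<'E'
import numpy as np, cv2
from plant import ctrl
from scipy.spatial.transform import Rotation as R
def pose():
    s=ctrl.get_state(); return np.array(s["eef_pos"]),R.from_quat(s["tcp_rot"]).as_matrix(),s
def cam(n):
    p,r,s=pose(); c=ctrl.read_camera(n)
    if n=="wrist":
        M=np.array(c["mount"]); c["P"]=p+r@M[:3,3]; c["Q"]=r@M[:3,:3]
    else:
        q=np.array(c["rotation"]); c["P"]=np.array(c["xyz"])
        c["Q"]=q if q.shape==(3,3) else R.from_quat(q).as_matrix()
    return c
def cloud(c):
    d=c["depth"]; v,u=np.mgrid[:384,:512]
    return np.stack([(u-c["cx"])/c["fx"]*d,(v-c["cy"])/c["fy"]*d,d],-1)@c["Q"].T+c["P"]
def onz(c,uv,z):
    r=c["Q"]@np.array([(uv[0]-c["cx"])/c["fx"],(uv[1]-c["cy"])/c["fy"],1]); return c["P"]+r*(z-c["P"][2])/r[2]
def save(c,n): cv2.imwrite("pics/"+n,c["pixels"][:,:,::-1])
def rect(W,m):
    "min area rect of masked cloud, xy: centre mm, size mm, direction of long side deg"
    (cx,cy),(w,h),a=cv2.minAreaRect((W[m][:,:2]*1000).astype(np.float32))
    if w<h: w,h,a=h,w,a+90
    return np.round([cx,cy,w,h,(a+90)%180-90],1)
E
python3 - <<'E'
from h import *
np.set_printoptions(precision=3,suppress=True)
for n in("top","side"):
    c=cam(n); save(c,n+"0.png"); W=cloud(c); print(n,c["P"],c["Q"].tolist(),c["fx"])
    np.save(n+"W.npy",W)
    if n=="top":
        for q in("case","cover","mat","axle0","collar0","cleaner","gauge_box"):
            f=ctrl.tip_of(q,c)
            for x in f[:6]:
                u,v=np.int32(np.round(x["at"])); print(q,np.round(x["at"]),round(x["score"],2),W[min(v,383),min(u,511)])
p,r,s=pose();print(p,r,s)
E
```

```text
top [ 0.449 -0.123  1.272] [[0.021123860718833227, -0.9973245690752588, 0.06998204360534899], [-0.9993673923652022, -0.02306657699226154, -0.027069320328302567], [0.02861114442848308, -0.06936596387789695, -0.9971809090981351]] 437.6064356878122
case [131. 123.] 0.33 [0.738 0.179 0.084]
cover [196. 189.] 0.85 [ 0.561 -0.003  0.08 ]
cover [328. 242.] 0.43 [ 0.423 -0.378  0.024]
mat [ 97. 210.] 0.95 [ 0.501  0.288 -0.001]
axle0 [326. 191.] 0.83 [ 0.57  -0.371  0.021]
axle0 [363. 273.] 0.78 [ 0.337 -0.48   0.019]
axle0 [328. 241.] 0.76 [ 0.426 -0.378  0.022]
axle0 [281. 181.] 0.76 [ 0.596 -0.24   0.021]
axle0 [276. 234.] 0.57 [ 0.443 -0.228  0.025]
collar0 [279. 255.] 0.7 [ 0.384 -0.238  0.019]
collar0 [343. 220.] 0.63 [ 0.488 -0.425  0.003]
collar0 [308. 188.] 0.57 [ 0.577 -0.319  0.022]
collar0 [294. 162.] 0.56 [ 0.653 -0.278  0.016]
collar0 [352. 288.] 0.56 [ 0.294 -0.448  0.022]
cleaner [131. 126.] 0.7 [0.732 0.182 0.072]
cleaner [338. 224.] 0.56 [ 0.476 -0.406  0.022]
gauge_box [210. 126.] 0.64 [ 0.748 -0.032  0.031]
side [0.297 0.745 0.881] [[-0.9591323309389346, -0.1901794733938323, 0.20951596513700482], [-0.28293031723381884, 0.634243736611855, -0.7195035219917985], [0.003950612309074772, -0.7493775086485293, -0.6621312122186258]] 352.9161740091496
[ 0.209 -0.642  0.194] [[ 0.951  0.31  -0.   ]
 [ 0.31  -0.951  0.   ]
 [ 0.    -0.    -1.   ]] {'time': 0.45, 'qpos': array([-1.406,  0.286,  1.577,  0.   ,  1.279, -0.15 ]), 'dq': array([ 0.   , -0.   , -0.001,  0.002, -0.001, -0.   ]), 'joint_efforts': array([ -0.001, -40.536, -29.245,  -0.   ,   0.002,   0.   ]), 'eef_pos': array([ 0.209, -0.642,  0.194]), 'tcp_rot': array([ 0.988,  0.157,  0.   , -0.   ]), 'contact_force': array([ 0.319,  0.313, -0.844]), 'wrist_torque': array([-0.016, -0.054,  0.017]), 'finger_force': 0.0, 'opening': 1.0026808154516547}
```

Run:
```python
import cv2
i=cv2.imread("pics/top0.png")[80:340,40:440];cv2.imwrite("pics/top0b.png",cv2.resize(i,(800,520),interpolation=cv2.INTER_CUBIC))
```

```text
(no output)
```

View pics/top0b.png

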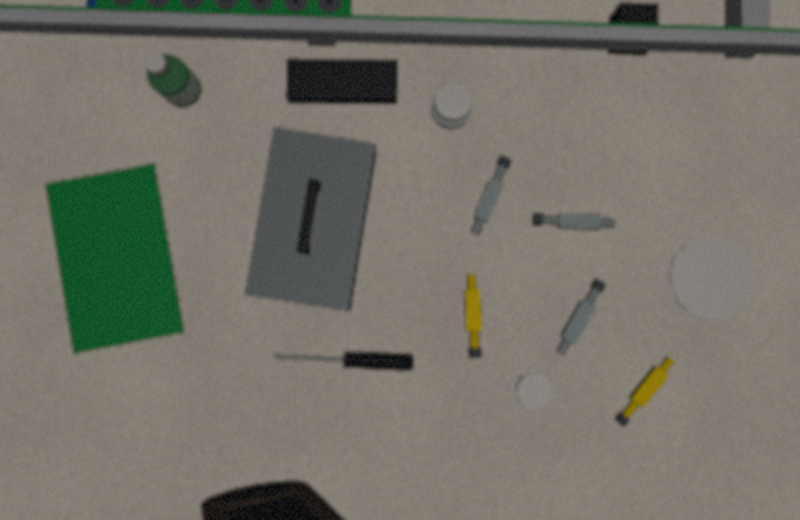

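View pics/side0.png

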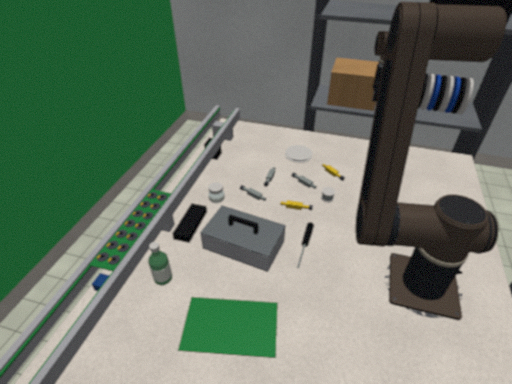

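The top view shows three steel axles (crop px (490,195), (575,221), (580,318)) and two yellow look-alikes. The cover, on its case, is at (310,220) and the mat at (115,258). The side view agrees.

Run:
```python
from h import *
i=cv2.imread("pics/top0.png").astype(int);W=np.load("topW.npy");z=W[...,2]
b,g,r=i[...,0],i[...,1],i[...,2]
roi=np.zeros(z.shape,bool);roi[96:330,50:420]=1
m=roi&(g>r+40)&(z<.03); m[:160,:]=0;print("mat",rect(W,m),np.median(z[m]))
cv=np.zeros(z.shape,bool);cv[135:240,155:235]=1
m=cv&(abs(z-.077)<.012);print("plate",rect(W,m),np.median(z[m]))
m=cv&(z>.1);print("handle",rect(W,m),np.median(z[m]),z[m].max())
for n,(u,v) in dict(A=(285,177),B=(327,191),C=(330,239),Y1=(276,237),Y2=(362,275)).items():
    k=np.zeros(z.shape,bool);k[v-25:v+25,u-27:u+27]=1
    if n=='A':k[:150]=0;k[:,302:]=0
    if n=='B':k[:,:304]=0;k[205:]=0
    if n=='C':k[:,:312]=0;k[:212]=0;k[262:]=0
    m=k&(z>.008)&(z<.04)
    print(n,m.sum(),rect(W,m),np.round(W[m].mean(0),3),"yellow",np.mean((r-b)[m]))
    dark=m&(i.sum(-1)<230);print("  collar",np.round(W[dark].mean(0),3),dark.sum())
```

```text
mat [506.  288.5 244.  155.7  12.2] 0.0026766060687422044
plate [563.4   1.6 234.6 142.9  -7.8] 0.07673765489584494
handle [511.5 -34.4 203.9  74.6  34.5] 0.11604059688368884 1.2724437403843674
A 277 [ 608.5 -262.8  129.9   48.9  -26.4] [ 0.609 -0.251  0.02 ] yellow -1.0
  collar [ 0.652 -0.268  0.019] 27
B 280 [ 567.8 -374.   120.5   34.5  -88.8] [ 0.574 -0.372  0.02 ] yellow -0.5857142857142857
  collar [ 0.573 -0.321  0.018] 32
C 288 [ 435.8 -384.3  120.4   23.2  -28.9] [ 0.435 -0.383  0.019] yellow -2.232638888888889
  collar [ 0.471 -0.402  0.019] 35
Y1 279 [ 433.4 -229.3  117.7   22.4    3.7] [ 0.434 -0.229  0.02 ] yellow 98.3405017921147
  collar [ 0.386 -0.231  0.019] 30
Y2 302 [ 321.6 -488.2  119.3   77.6  -42.3] [ 0.332 -0.477  0.019] yellow 93.4205298013245
  collar [ 0.321 -0.462  0.019] 74
```

```bash
cat >> h.py <<'E'
def go(x,y,z,yaw):
    "shift (mm, tool axes) and turn to reach tcp target with tool-x yaw deg"
    p,r,s=pose(); d=r.T@(np.array([x,y,z])-p)
    y0=np.degrees(np.arctan2(r[1,0],r[0,0])); t=(y0-yaw+180)%360-180
    print("t %.1f"%s["time"],"tcp",np.round(p,4),"yaw %.1f"%y0,"q6 %.2f"%s["qpos"][5],"F",np.round(s["contact_force"],1),"open %.2f"%s["opening"],"| shift",np.round(d,4),"turn %.1f"%t)
E
python3 -m inch '[[0,0.134,-0.1257,0,0],[0,0.134,-0.1257,0,0],[0,0.134,-0.1257,0,0],[0,0.134,-0.1257,0,0],[0,0.134,-0.1257,0,0]]' 80
python3 -m inch '[[0,0.134,-0.1257,0,0],[0,0.134,-0.1257,0,0],[0,0.134,-0.1257,0,0],[0,0.134,-0.1257,0,0],[0,0.134,-0.1257,0,0]]'
python3 -m inch '[[0,0.134,-0.1257,0,0],[0,0.134,-0.1257,0,0],[0,0.134,-0.1257,0,0],[0,0.134,-0.1257,0,0],[0,0.134,-0.1257,0,0]]'
python3 -m inch '[[0,0.134,-0.1257,0,25.8],[0,0.134,-0.1257,0,25.8],[0,0.134,-0.1257,0,25.8],[0,0.134,-0.1257,0,25.8],[0,0.134,-0.1257,0,25.8]]'
python3 -c "
from h import *;go(.563,.0016,.090,-7.8)"
```

```text
time: 0.87
eef_pos: [0.2994, -0.4768, 0.1942]
tcp_rot: [0.987, 0.158, 0.0, -0.001]
contact_force: [0.7, -0.1, -0.2]
opening: 1.0
finger_force: 0.0
time: 1.28
eef_pos: [0.3875, -0.3162, 0.1945]
tcp_rot: [0.987, 0.158, 0.001, -0.0]
contact_force: [-0.1, 0.0, 0.3]
opening: 0.997
finger_force: 0.0
time: 1.7
eef_pos: [0.4761, -0.1552, 0.1948]
tcp_rot: [0.987, 0.158, 0.001, -0.0]
contact_force: [-0.6, 0.1, 0.8]
opening: 0.997
finger_force: 0.0
time: 2.12
eef_pos: [0.5641, 0.0041, 0.1948]
tcp_rot: [0.998, -0.069, 0.001, 0.0]
contact_force: [0.1, -0.8, 0.3]
opening: 0.998
finger_force: 0.0
t 2.1 tcp [0.5641 0.0041 0.1948] yaw -8.0 q6 1.54 F [ 0.1 -0.8  0.3] open 1.00 | shift [-0.0009  0.0026  0.1048] turn -0.2
```

Run:
```python
from h import *
c=cam("wrist");W=cloud(c);z=W[...,2];save(c,"w1.png")
m=(z>.095)&(z<.125)&(abs(W[...,0]-.563)<.1)&(abs(W[...,1])<.05);print(m.sum(),rect(W,m),np.percentile(z[m],[5,50,95]) if m.any() else 0, c["P"])
m=(z>.07)&(z<.085);print(rect(W,m))
```

```text
2160 [562.4   1.4  99.   14.   -7.7] [0.11387476 0.11566169 0.11678169] [ 0.64589449 -0.00683099  0.37413482]
[584.4  63.6 271.4 263.3  82.2]
```

```bash
python3 -m inch '[[0,-0.001,0.0028,0.04,0],[0,-0.001,0.0028,0.08,0],[0,-0.001,0.0028,0.1048,0],[0,-0.001,0.0028,0.1048,0],[0,-0.001,0.0028,0.1048,0]]'
python3 -m inch '[[1,0,0,0,0],[1,0,0,0,0],[1,0,0,0,0],[1,0,0,0,0],[1,0,0,0,0]]' 90
python3 -m inch '[[1,0,0,0,0],[1,0,0,0,0],[1,0,0,-0.005,0],[1,0,0,-0.015,0],[1,0,0,-0.025,0]]' 90
python3 -c "
from h import *;go(.507,.2885,.2,12.2)"
```

```text
time: 2.58
eef_pos: [0.5607, -0.0004, 0.0884]
tcp_rot: [0.998, -0.068, -0.002, -0.0]
contact_force: [0.7, -0.2, 0.2]
opening: 1.004
finger_force: 0.0
time: 3.0
eef_pos: [0.5625, -0.0006, 0.0909]
tcp_rot: [0.998, -0.068, 0.001, 0.0]
contact_force: [-0.2, 0.4, -0.9]
opening: 0.301
finger_force: 0.0
time: 3.42
eef_pos: [0.5615, -0.0003, 0.1152]
tcp_rot: [0.998, -0.068, -0.0, -0.0]
contact_force: [0.9, -1.0, -0.8]
opening: -0.005
finger_force: 0.0
t 3.4 tcp [ 5.615e-01 -3.000e-04  1.152e-01] yaw -7.8 q6 1.52 F [ 0.9 -1.  -0.8] open -0.00 | shift [-0.093  -0.2788 -0.0848] turn -20.0
```

Run:
```python
from h import *
c=cam("wrist");save(c,"w2.png")
t=cam("top");W=cloud(t);z=W[...,2]
m=(abs(z-.077)<.012);m[:135]=0;m[240:]=0;m[:,:155]=0;m[:,235:]=0;print(rect(W,m))
print(ctrl.get_state())
```

```text
[563.4   1.3 234.7 142.7  -7.7]
{'time': 3.5167, 'qpos': array([-1.81254644e-01,  1.15710416e-01,  1.92236946e+00,  7.11111531e-06,
        1.09789680e+00,  1.52493520e+00]), 'dq': array([-0.00274069,  0.01621393,  0.02196254, -0.00092215, -0.01986659,
        0.00087282]), 'joint_efforts': array([ 8.88950774e-02, -3.09778583e+01, -2.61233908e+01,  1.73847700e-03,
        1.11190220e-01, -2.87809644e-05]), 'eef_pos': array([ 0.56370266, -0.00072526,  0.11776069]), 'tcp_rot': array([ 9.97705407e-01, -6.76464020e-02,  2.79025815e-03,  3.15034449e-04]), 'contact_force': array([ 0.47052501, -0.1544041 ,  0.34740283]), 'wrist_torque': array([-0.02309084,  0.00131173, -0.0268751 ]), 'finger_force': 0.0, 'opening': -0.0007955463830053291}
```

View pics/w2.png

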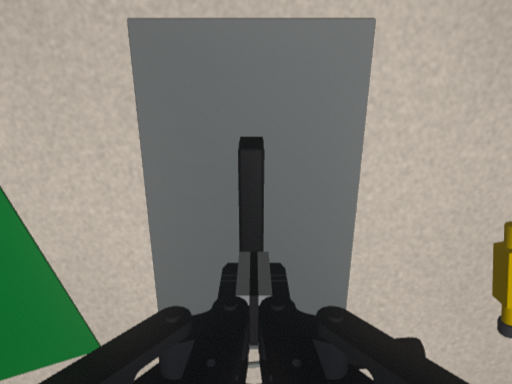

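The fingers shut just above the handle; the cover has not moved. I lifted too soon, so I'll retry and confirm the grip before lifting.

```bash
python3 -m inch '[[0,0,0.0018,-0.01,0],[0,0,0.0018,-0.01,0],[0,0,0.0018,-0.01,0],[0,0,0.0018,-0.01,0],[0,0,0.0018,-0.01,0]]' 90
python3 -m inch '[[0,0,0,0,0],[0,0,0,0.01,0],[0,0,0,0.02,0],[0,0,0,0.036,0],[0,0,0,0.036,0]]'
python3 -m inch '[[1,0,0,0,0],[1,0,0,0,0],[1,0,0,0,0],[1,0,0,0,0],[1,0,0,0,0]]' 90
python3 -m inch '[[1,0,0,0,0],[1,0,0,0,0],[1,0,0,0,0],[1,0,0,0,0],[1,0,0,0,0]]' 90
python3 -c "
from h import *;go(.507,.2885,.2,12.2)"
```

```text
time: 3.93
eef_pos: [0.561, -0.0021, 0.124]
tcp_rot: [0.998, -0.068, -0.0, -0.0]
contact_force: [0.7, 0.2, -0.1]
opening: 0.709
finger_force: 0.0
time: 4.35
eef_pos: [0.5582, -0.0016, 0.0839]
tcp_rot: [0.998, -0.068, -0.004, -0.0]
contact_force: [-0.9, 0.4, -1.0]
opening: 0.999
finger_force: 0.0
time: 4.77
eef_pos: [0.5619, -0.0023, 0.0893]
tcp_rot: [0.998, -0.068, 0.001, 0.0]
contact_force: [-0.5, -0.2, 0.2]
opening: 0.298
finger_force: 0.0
time: 5.18
eef_pos: [0.5614, -0.0022, 0.0886]
tcp_rot: [0.998, -0.068, 0.0, 0.0]
contact_force: [-1.3, 0.9, -0.2]
opening: 0.002
finger_force: 0.0
t 5.2 tcp [ 0.5614 -0.0022  0.0886] yaw -7.8 q6 1.52 F [-1.3  0.9 -0.2] open 0.00 | shift [-0.0932 -0.2807 -0.1114] turn -20.0
```

Run:
```python
from h import *
c=cam("wrist");save(c,"w3.png");W=cloud(c);z=W[...,2]
m=(z>.095)&(z<.125);m[260:]=0;print(rect(W,m),c["mount"])
t=cam("side");save(t,"s3.png")
a=c["pixels"][:,:,::-1][:,56:456];b=t["pixels"][190:290,170:310,::-1]
b=cv2.resize(b,(400,286));b=cv2.copyMakeBorder(b,0,98,0,0,cv2.BORDER_CONSTANT)
cv2.imwrite("pics/m3.png",np.hstack([a,b]))
```

```text
[586.4  -1.8  51.4  14.   -7.8] [[ 5.99040985e-04 -9.46413769e-01 -3.22956063e-01  8.26928392e-02]
 [ 9.99999777e-01  6.62488822e-04 -8.65371340e-05 -5.02766502e-04]
 [ 2.95854717e-04 -3.22955940e-01  9.46413955e-01 -1.79278698e-01]
 [ 0.00000000e+00  0.00000000e+00  0.00000000e+00  1.00000000e+00]]
```

View pics/m3.png

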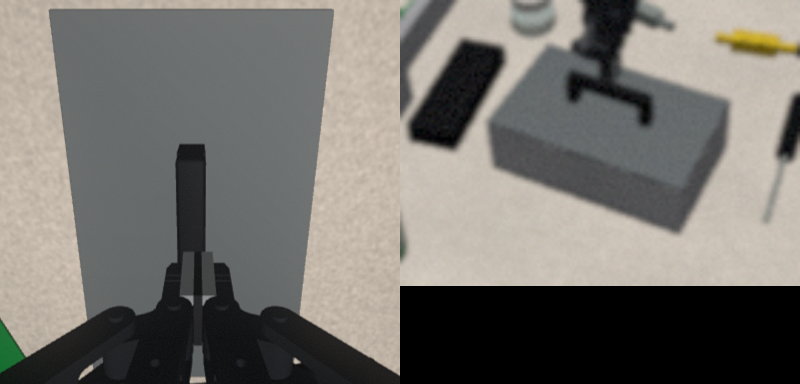

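Run:
```python
from h import *
p,r,s=pose();c=cam("wrist");W=cloud(c);T=(W-p)@r
for v in range(230,384,12):
    print(v,[tuple(np.round(T[v,u]*1000).astype(int)) for u in(240,246,252,256,260,266,272)], c["pixels"][v,256])
print(s["opening"],s["finger_force"],s["contact_force"])
```

```text
230 [(np.int64(15), np.int64(-7), np.int64(-27)), (np.int64(15), np.int64(-4), np.int64(-28)), (np.int64(15), np.int64(-1), np.int64(-28)), (np.int64(14), np.int64(1), np.int64(-26)), (np.int64(15), np.int64(3), np.int64(-26)), (np.int64(-2), np.int64(7), np.int64(12)), (np.int64(-3), np.int64(11), np.int64(13))] [36 36 38]
242 [(np.int64(9), np.int64(-7), np.int64(-28)), (np.int64(9), np.int64(-4), np.int64(-28)), (np.int64(9), np.int64(-1), np.int64(-27)), (np.int64(9), np.int64(1), np.int64(-27)), (np.int64(9), np.int64(3), np.int64(-27)), (np.int64(-10), np.int64(7), np.int64(11)), (np.int64(-10), np.int64(11), np.int64(11))] [35 36 36]
254 [(np.int64(10), np.int64(-6), np.int64(-43)), (np.int64(10), np.int64(-4), np.int64(-42)), (np.int64(10), np.int64(-1), np.int64(-43)), (np.int64(11), np.int64(1), np.int64(-44)), (np.int64(10), np.int64(2), np.int64(-42)), (np.int64(11), np.int64(5), np.int64(-43)), (np.int64(-18), np.int64(11), np.int64(12))] [29 28 29]
266 [(np.int64(10), np.int64(-6), np.int64(-53)), (np.int64(10), np.int64(-4), np.int64(-53)), (np.int64(10), np.int64(-1),
[... 2514 characters left out ...]
64(-4), np.int64(-102)), (np.int64(-8), np.int64(-3), np.int64(-86)), (np.int64(-103), np.int64(-1), np.int64(12)), (np.int64(-102), np.int64(1), np.int64(11)), (np.int64(-9), np.int64(2), np.int64(-85)), (np.int64(5), np.int64(3), np.int64(-100)), (np.int64(16), np.int64(4), np.int64(-111))] [94 98 99]
374 [(np.int64(4), np.int64(-4), np.int64(-103)), (np.int64(-12), np.int64(-3), np.int64(-87)), (np.int64(-114), np.int64(-1), np.int64(12)), (np.int64(-115), np.int64(1), np.int64(13)), (np.int64(-114), np.int64(4), np.int64(12)), (np.int64(1), np.int64(3), np.int64(-100)), (np.int64(12), np.int64(4), np.int64(-111))] [93 97 96]
3.112968559275344e-05 0.0 [-0.35436154  0.08489178 -0.85635813]
```

```bash
python3 -m inch '[[1,0,0,-0.03,0],[1,0,0,-0.06,0],[1,0,0,-0.08,0],[1,0,0,-0.08,0],[1,0,0,-0.08,0]]' 90
python3 - <<'E'
from h import *
p,r,s=pose();c=cam("wrist");T=(cloud(c)-p)@r
for u in(246,250,254,258,262): print(u,[(v,*np.round(T[v,u]*1000).astype(int).tolist()) for v in range(190,300,8)])
sd=cam("side");save(sd,"s4.png")
q=lambda P:(lambda a:(a[0]/a[2]*sd["fx"]+sd["cx"],a[1]/a[2]*sd["fy"]+sd["cy"]))(sd["Q"].T@(P-sd["P"]))
print("tcp px",q(p),"40mm up",q(p+[0,0,.04]))
i=sd["pixels"][:,:,::-1].copy()
u,v=np.int32(q(p));a=cv2.resize(i[v-60:v+40,u-70:u+70],(560,400),interpolation=cv2.INTER_CUBIC)
cv2.circle(a,(280,240),3,(0,0,255),-1)
cv2.imwrite("pics/m4.png",a); print(p)
E
```

```text
time: 5.75
eef_pos: [0.5623, -0.0023, 0.17]
tcp_rot: [0.998, -0.068, 0.002, 0.0]
contact_force: [-0.6, 0.2, -0.5]
opening: -0.001
finger_force: 0.0
246 [(190, 10, -6, 54), (198, 4, -6, 54), (206, -2, -6, 53), (214, -9, -6, 54), (222, -15, -6, 55), (230, -21, -6, 53), (238, -27, -6, 53), (246, -34, -6, 54), (254, 11, -4, -43), (262, 11, -4, -50), (270, 10, -4, -56), (278, 11, -3, -63), (286, 10, -3, -68), (294, 10, -3, -73)]
250 [(190, 9, -3, 56), (198, 4, -3, 54), (206, -2, -3, 54), (214, -9, -3, 55), (222, -15, -3, 55), (230, -21, -3, 54), (238, -28, -3, 55), (246, -34, -3, 54), (254, 10, -2, -42), (262, 10, -2, -49), (270, 11, -2, -57), (278, 10, -2, -62), (286, 10, -2, -67), (294, 11, -2, -74)]
254 [(190, 10, 0, 55), (198, 4, 0, 55), (206, -2, 0, 54), (214, -9, 0, 55), (222, -15, 0, 54), (230, -21, 0, 54), (238, -27, 0, 53), (246, -34, 0, 54), (254, 10, 0, -43), (262, 11, 0, -51), (270, 11, 0, -57), (278, 10, 0, -63), (286, 10, 0, -68), (294, 10, 0, -73)]
258 [(190, 9, 3, 55), (198, 3, 3, 55), (206, -3, 3, 55), (214, -9, 3, 54), (222, -15, 3, 56), (230, -22, 3, 56), (238, -28, 3, 55), (246, -35, 3, 56), (254, 11, 2, -43), (262, 10, 1, -49), (270, 10, 1, -56), (278, 10, 1, -62), (286, 10, 1, -67), (294, 11, 1, -74)]
262 [(190, -3, 7, 94), (198, -9, 7, 93), (206, -17, 7, 93), (214, -24, 7, 94), (222, -32, 7, 94), (230, -38, 7, 92), (238, -47, 7, 94), (246, -54, 7, 93), (254, 11, 3, -44), (262, 10, 3, -49), (270, 10, 3, -57), (278, 10, 3, -62), (286, 10, 3, -68), (294, 10, 3, -73)]
tcp px (np.float64(242.83101623785544), np.float64(205.3260063823364)) 40mm up (np.float64(242.49792353648408), np.float64(195.19660236994088))
[ 0.56234656 -0.00232496  0.16999884]
```

View pics/m4.png

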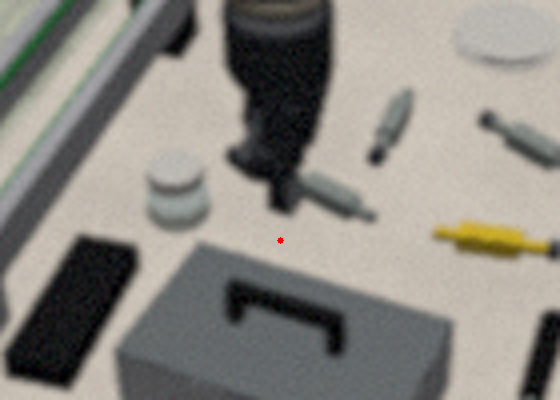

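The side view shows the real fingertips well above the red dot marking the reported TCP. The wrist depth puts them about 38 mm behind it and centred sideways, so I'll treat the tips as 38 mm higher than reported.

```bash
sed -i 's/^def go(x,y,z,yaw):/def go(x,y,z,yaw):\n    z=z-.038  # real tips stand 38 mm behind the reported tcp; z is the real tip height/' h.py
python3 -m inch '[[0,0,-0.0037,0,0],[0,0,-0.0037,0,0],[0,0,-0.0037,0,0],[0,0,-0.0037,0,0],[0,0,-0.0037,0.03,0]]' 90
python3 -m inch '[[0,0,0,0.03,0],[0,0,0,0.06,0],[0,0,0,0.088,0],[0,0,0,0.088,0],[0,0,0,0.088,0]]'
python3 -m inch '[[1,0,0,0,0],[1,0,0,0,0],[1,0,0,0,0],[1,0,0,0,0],[1,0,0,0,0]]' 90
python3 -m inch '[[1,0,0,0,0],[1,0,0,0,0],[1,0,0,0,0],[1,0,0,0,0],[1,0,0,0,0]]' 90
python3 -c "
from h import *;go(.507,.2885,.2,12.2)"
```

```text
time: 6.27
eef_pos: [0.5666, 0.0007, 0.1446]
tcp_rot: [0.998, -0.068, 0.006, 0.001]
contact_force: [1.7, -0.4, 1.2]
opening: 0.707
finger_force: 0.0
time: 6.68
eef_pos: [0.5603, 0.0018, 0.0489]
tcp_rot: [0.998, -0.068, -0.002, -0.0]
contact_force: [0.8, -0.8, 1.0]
opening: 1.002
finger_force: 0.0
time: 7.1
eef_pos: [0.5627, 0.0014, 0.0518]
tcp_rot: [0.998, -0.068, 0.001, 0.0]
contact_force: [-0.5, -0.1, 0.2]
opening: 0.299
finger_force: 0.0
time: 7.52
eef_pos: [0.5624, 0.0013, 0.0516]
tcp_rot: [0.998, -0.068, 0.001, 0.0]
contact_force: [-1.2, -0.3, 5.7]
opening: 0.147
finger_force: 88.6
t 7.5 tcp [0.5624 0.0013 0.0516] yaw -7.8 q6 1.53 F [-1.2 -0.3  5.7] open 0.15 | shift [-0.0936 -0.2771 -0.1106] turn -20.0
```

```bash
python3 -m inch '[[1,0,0,-0.005,0],[1,0,0,-0.015,0],[1,0,0,-0.03,0],[1,0,0,-0.05,0],[1,0,0,-0.065,0]]' 110
python3 -m inch '[[1,-0.005,-0.015,-0.01,0],[1,-0.015,-0.045,-0.015,0],[1,-0.03,-0.08,-0.015,0],[1,-0.045,-0.115,-0.015,0],[1,-0.06,-0.15,-0.015,0]]'
python3 -m inch '[[1,-0.012,-0.035,0,-4],[1,-0.022,-0.07,0,-10],[1,-0.03,-0.1,0,-16],[1,-0.034,-0.12,0,-19],[1,-0.034,-0.127,0,-20]]'
python3 - <<'E'
from h import *
go(.507,.2885,.029,12.2)
c=cam("wrist");W=cloud(c);z=W[...,2];p,r,s=pose();T=(W-p)@r
m=(T[...,2]>-.01)&(T[...,2]<.07);print(rect(W,m),np.percentile(z[m],[5,50,95]))
X,Y=W[m][:,0],W[m][:,1];print(np.linalg.lstsq(np.c_[X,Y,X*0+1],z[m],rcond=None)[0])
m=(T[...,2]>-.06)&(T[...,2]<-.01)&(T[...,0]>.015);print(rect(W,m),np.median(z[m]))
E
```

```text
time: 7.93
eef_pos: [0.5613, 0.0017, 0.116]
tcp_rot: [0.998, -0.068, -0.001, -0.0]
contact_force: [0.7, -0.5, -3.4]
opening: 0.143
finger_force: 107.3
time: 8.35
eef_pos: [0.5213, 0.1595, 0.1301]
tcp_rot: [0.998, -0.068, -0.001, -0.0]
contact_force: [-0.1, 1.3, -3.4]
opening: 0.141
finger_force: 107.5
time: 8.77
eef_pos: [0.5043, 0.2916, 0.1298]
tcp_rot: [0.994, 0.109, -0.001, -0.0]
contact_force: [0.6, -0.4, -3.6]
opening: 0.142
finger_force: 107.7
t 8.8 tcp [0.5043 0.2916 0.1298] yaw 12.5 q6 1.70 F [ 0.6 -0.4 -3.6] open 0.14 | shift [0.0022 0.0037 0.1388] turn 0.3
[475.4  81.7  59.   29.   25.5] [0.06065623 0.06772636 0.07224781]
[-0.07785837  0.00262957  0.10388854]
[567.5 306.3 142.6  98.3 -77.5] 0.15465601014203617
```

```bash
python3 -m inch '[[1,0.002,0.003,0.015,0],[1,0.002,0.003,0.045,0],[1,0.002,0.003,0.075,0],[1,0.002,0.003,0.1,0],[1,0.002,0.003,0.11,0]]'
python3 -m inch '[[1,0,0,0.01,0],[1,0,0,0.02,0],[1,0,0,0.025,0],[1,0,0,0.028,0],[1,0,0,0.0285,0]]'
python3 -m inch '[[0,0,0,0,0],[0,0,0,0,0],[0,0,0,0,0],[0,0,0,0,0],[0,0,0,0,0]]'
python3 -m inch '[[0,0,0,-0.03,0],[0,0,0,-0.07,0],[0,0,0,-0.11,0],[0,0,0,-0.15,0],[0,0,0,-0.17,0]]'
python3 - <<'E'
from h import *
go(.507,.2885,.029,12.2)
c=cam("wrist");W=cloud(c);z=W[...,2]
m=(z>.045)&(z<.07);print(rect(W,m),np.median(z[m]))
t=cam("top");save(t,"top5.png");W=cloud(t);z=W[...,2];np.save("top5W.npy",W)
cv2.imwrite("pics/top5c.png",cv2.resize(t["pixels"][130:245,150:245,::-1],(496,600),interpolation=cv2.INTER_CUBIC))
k=(W[...,0]>.38)&(W[...,0]<.64)&(W[...,1]>.18)&(W[...,1]<.4)
m=k&(z>.008)&(z<.03);print(rect(W,m),np.median(z[m]))
E
```

```text
time: 9.23
eef_pos: [0.5053, 0.2836, 0.0157]
tcp_rot: [0.994, 0.106, -0.004, 0.001]
contact_force: [-1.0, -0.4, -4.5]
opening: 0.142
finger_force: 107.5
time: 9.65
eef_pos: [0.5092, 0.2862, -0.0076]
tcp_rot: [0.994, 0.107, 0.0, -0.0]
contact_force: [-0.3, 0.8, -4.0]
opening: 0.141
finger_force: 107.5
time: 10.07
eef_pos: [0.5095, 0.2865, -0.0071]
tcp_rot: [0.994, 0.107, 0.001, -0.0]
contact_force: [0.2, -0.7, 0.6]
opening: 0.842
finger_force: 0.0
time: 10.48
eef_pos: [0.5113, 0.2871, 0.1687]
tcp_rot: [0.994, 0.107, 0.004, -0.001]
contact_force: [0.8, 0.3, 1.5]
opening: 0.994
finger_force: 0.0
t 10.5 tcp [0.5113 0.2871 0.1687] yaw 12.2 q6 1.70 F [0.8 0.3 1.5] open 0.99 | shift [-0.0056 -0.002   0.1777] turn 0.0
[521.3 154.  301.8 133.9  87.6] 0.05480585506161467
[521.9 290.8 264.3 154.1  12.4] 0.01567818427314993
```

View pics/top5c.png

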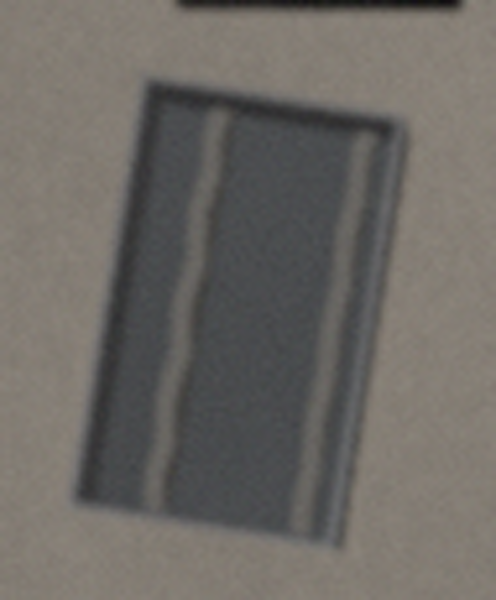

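The case is open: the rails show that the wide bay (gap about 60 px) is on the left of the crop, i.e. world +y, and the narrow bay is on the right. So case +x points at yaw of about 82°.

Run:
```python
from h import *
W=np.load("top5W.npy");z=W[...,2];k=(W[...,0]>.42)&(W[...,0]<.71)&(W[...,1]>-.12)&(W[...,1]<.12)
m=k&(z>.06)&(z<.09);print(rect(W,m),np.median(z[m]))
go(.50,0.0,.25,-7.8)
```

```text
[563.2   1.5 234.3 142.7  -7.8] 0.0710615365872016
t 10.6 tcp [0.5123 0.2875 0.1689] yaw 12.2 q6 1.70 F [0.4 0.2 0.2] open 1.00 | shift [-0.0724  0.2783 -0.0444] turn 20.0
```

```bash
python3 -m inch '[[0,-0.036,0.139,-0.044,0],[0,-0.036,0.139,-0.044,0],[0,-0.036,0.139,-0.044,0],[0,-0.036,0.139,-0.044,0],[0,-0.036,0.139,-0.044,0]]'
python3 -m inch '[[0,-0.036,0.139,0,20],[0,-0.036,0.139,0,20],[0,-0.036,0.139,0,20],[0,-0.036,0.139,0,20],[0,-0.036,0.139,0,20]]'
python3 - <<'E'
from h import *
import time
go(.608,-.256,.15,-25)
c=cam("wrist");W=cloud(c);z=W[...,2];save(c,"w6.png")
C=np.array([.5632,.0015]);e=np.array([np.cos(np.radians(82.2)),np.sin(np.radians(82.2))]);n=np.array([-e[1],e[0]])
D=W[...,:2]-C;a=D@e*1000;b=D@n*1000
k=(abs(a)<64)&(abs(b)<105)
for lo,hi in((-66,-20),(10,50)):
    m=k&(a>lo)&(a<hi)&(z>.028)&(z<.062)
    h,_=np.histogram(a[m],bins=np.arange(lo,hi,2));print("rail x",lo,h, np.median(a[m]))
    for y0 in range(-100,101,5):
        q=m&(abs(b-y0)<2.5)
        if q.any(): print((y0,round(1000*np.median(z[q]))),end=" ")
    print()
E
```

```text
time: 11.0
eef_pos: [0.5035, 0.139, 0.207]
tcp_rot: [0.995, 0.104, 0.001, 0.001]
contact_force: [0.4, -0.1, 0.2]
opening: 0.998
finger_force: 0.0
time: 11.42
eef_pos: [0.4967, -0.0035, 0.2046]
tcp_rot: [0.998, -0.07, -0.001, 0.0]
contact_force: [0.8, -1.5, 0.3]
opening: 0.997
finger_force: 0.0
t 11.4 tcp [ 0.4967 -0.0035  0.2046] yaw -8.0 q6 1.50 F [ 0.8 -1.5  0.3] open 1.00 | shift [0.1457 0.2345 0.0924] turn 17.0
rail x -66 [  0   0   0   0   0  22 426 425 428 422 663  45   0   0   0   0   0   0
   0   0   0   0] -48.39750912869062
(-85, 42) (-80, 39) (-75, 34) (-70, 36) (-65, 41) (-60, 46) (-55, 51) (-50, 56) (-45, 54) (-40, 49) (-35, 44) (-30, 40) (-25, 35) (-20, 36) (-15, 41) (-10, 46) (-5, 51) (0, 56) (5, 53) (10, 49) (15, 44) (20, 39) (25, 35) (30, 37) (35, 41) (40, 46) (45, 51) (50, 55) (55, 54) (60, 49) (65, 44) (70, 39) (75, 34) (80, 36) (85, 41) (90, 46) (95, 49) (100, 44) 
rail x 10 [  0   0   0   0   0   0   0 334 509 431 427 428 395   5   0   0   0   0
   0] 29.960428372698267
(-85, 43) (-80, 39) (-75, 34) (-70, 36) (-65, 41) (-60, 46) (-55, 50) (-50, 55) (-45, 54) (-40, 49) (-35, 44) (-30, 39) (-25, 34) (-20, 36) (-15, 41) (-10, 45) (-5, 50) (0, 56) (5, 54) (10, 49) (15, 44) (20, 39) (25, 34) (30, 36) (35, 41) (40, 45) (45, 51) (50, 56) (55, 54) (60, 49) (65, 44) (70, 39) (75, 35) (80, 36) (85, 41) (90, 46) (95, 49) (100, 44)
```

```bash
cat >> h.py <<'E'
def axle(x,y):
    "look with wrist near x,y: centre and yaw (toward collar) of the axle"
    c=cam("wrist");W=cloud(c);z=W[...,2];i=c["pixels"].astype(int);save(c,"axle_%d.png"%c["shot"])
    p,r,s=pose();T=(W-p)@r
    m=(np.hypot(W[...,0]-x,W[...,1]-y)<.1)&(z>.006)&(z<.03)&~((abs(T[...,0])<.03)&(T[...,2]<0))
    n,l,st,ce=cv2.connectedComponentsWithStats(m.astype(np.uint8))
    for j in range(1,n):
        if st[j,4]<400: continue
        q=l==j; R_=rect(W,q); yel=np.mean((i[...,0]-i[...,2])[q])
        d=q&(i.sum(-1)<180); col=W[d][:,:2].mean(0)*1000 if d.sum()>20 else [0,0]
        sq=q&(z>.0185); S=rect(W,sq)
        print("obj px",st[j,4],"rect",R_,"square",S,"collar",np.round(col,1),d.sum(),"yel %.0f"%yel,"ztop %.3f"%np.percentile(z[q],90),"yaw->collar %.1f"%np.degrees(np.arctan2(col[1]-S[1],col[0]-S[0])))
    return c
E
python3 -m inch '[[0,0.073,0.117,0.02,0],[0,0.073,0.117,0.02,0],[0,0.073,0.117,0.02,0],[0,0.073,0.117,0.02,0],[0,0.073,0.117,0.02,0]]'
python3 -m inch '[[0,0.073,0.117,0.03,17],[0,0.073,0.117,0.03,17],[0,0.073,0.117,0.03,17],[0,0.073,0.117,0.03,17],[0,0.073,0.117,0.03,17]]'
python3 - <<'E'
from h import *
axle(.608,-.256); go(.608,-.256,.001,-25)
E
```

```text
time: 11.88
eef_pos: [0.5543, -0.1275, 0.184]
tcp_rot: [0.998, -0.069, -0.001, -0.001]
contact_force: [-0.6, 1.5, -0.2]
opening: 1.002
finger_force: 0.0
time: 12.3
eef_pos: [0.6107, -0.2526, 0.1538]
tcp_rot: [0.977, -0.215, -0.001, -0.001]
contact_force: [-0.4, 0.8, 0.2]
opening: 1.003
finger_force: 0.0
obj px 2443 rect [ 607.7 -251.1  119.8   22.   -21.6] square [ 608.  -251.2  118.6   22.   -21.6] collar [ 656.2 -270.2] 344 yel 3 ztop 0.022 yaw->collar -21.5
obj px 706 rect [ 575.3 -333.2   39.9   19.1  -89.7] square [ 576.5 -333.1   40.4   13.8  -83.8] collar [ 578. -323.] 318 yel 2 ztop 0.020 yaw->collar 81.7
t 12.3 tcp [ 0.6104 -0.2509  0.1545] yaw -24.8 q6 1.46 F [-0.5 -0.3  0.3] open 1.00 | shift [0.0006 0.0059 0.1915] turn 0.2
```

Run:
```python
from h import *
go(.6003,-.2482,.004,-21.6)
```

```text
t 12.3 tcp [ 0.6104 -0.2509  0.1545] yaw -24.8 q6 1.46 F [-0.5 -0.3  0.3] open 1.00 | shift [-0.0097  0.0021  0.1885] turn -3.2
```

```bash
python3 -m inch '[[0.4,-0.0095,0.002,0.04,-3.2],[0.4,-0.0095,0.002,0.08,-3.2],[0.4,-0.0095,0.002,0.12,-3.2],[0.4,-0.0095,0.002,0.14,-3.2],[0.4,-0.0095,0.002,0.14,-3.2]]' 80
python3 -c "
from h import *;go(.6003,-.2482,.004,-21.6)"
```

```text
time: 12.77
eef_pos: [0.5963, -0.2442, 0.0097]
tcp_rot: [0.983, -0.186, -0.006, -0.003]
contact_force: [0.2, 0.6, -0.5]
opening: 0.602
finger_force: 0.0
t 12.8 tcp [ 0.5963 -0.2442  0.0097] yaw -21.4 q6 1.40 F [ 0.2  0.6 -0.5] open 0.60 | shift [0.0057 0.0024 0.0436] turn 0.2
```

```bash
python3 -m inch '[[0.4,0,0,0.015,0],[0.4,0,0,0.03,0],[0.4,0,0,0.04,0],[0.4,0,0,0.047,0],[0.4,0,0,0.047,0]]' 80
python3 -c "
from h import *;go(.6003,-.2482,.004,-21.6)"
python3 -m inch '[[1,0,0,0,0],[1,0,0,0,0],[1,0,0,0,0],[1,0,0,0,0],[1,0,0,0,0]]' 80
python3 -m inch '[[1,0,0,0,0],[1,0,0,0,0],[1,0,0,-0.02,0],[1,0,0,-0.05,0],[1,0,0,-0.07,0]]' 80
python3 -c "
from h import *;go(.635,-.0174,.17,82.2)"
```

```text
time: 13.18
eef_pos: [0.6001, -0.2496, -0.0324]
tcp_rot: [0.982, -0.187, -0.001, -0.0]
contact_force: [-0.6, 0.7, -0.3]
opening: 0.599
finger_force: 0.0
t 13.2 tcp [ 0.6001 -0.2496 -0.0324] yaw -21.6 q6 1.40 F [-0.6  0.7 -0.3] open 0.60 | shift [-0.0003 -0.0013  0.0016] turn 0.0
time: 13.6
eef_pos: [0.6019, -0.2507, -0.0295]
tcp_rot: [0.982, -0.187, 0.001, 0.0]
contact_force: [-0.5, 0.6, 4.3]
opening: 0.231
finger_force: 80.5
time: 14.02
eef_pos: [0.6, -0.2499, 0.0389]
tcp_rot: [0.982, -0.187, -0.001, -0.0]
contact_force: [0.9, 0.0, -2.0]
opening: 0.232
finger_force: 79.7
t 14.0 tcp [ 0.6    -0.2499  0.0389] yaw -21.6 q6 1.40 F [ 0.9  0.  -2. ] open 0.23 | shift [-0.0531 -0.2291 -0.093 ] turn -103.8
```

```bash
python3 -m inch '[[1,-0.002,-0.008,-0.02,-5],[1,-0.006,-0.025,-0.045,-12],[1,-0.01,-0.043,-0.07,-19],[1,-0.014,-0.06,-0.085,-26],[1,-0.0176,-0.0764,-0.09,-33]]' 80
python3 -m inch '[[1,0.006,-0.015,0,-7],[1,0.012,-0.029,0,-14],[1,0.018,-0.044,0,-21],[1,0.024,-0.058,0,-28],[1,0.0294,-0.0727,0,-35]]'
python3 -m inch '[[1,0.014,-0.01,0,-7],[1,0.028,-0.02,0,-14],[1,0.043,-0.03,0,-21],[1,0.057,-0.038,0,-28],[1,0.0657,-0.0427,0,-35]]'
python3 -m inch '[[1,0,0,0,0],[1,0,0,0,0],[1,0,0,0,0]]'
python3 - <<'E'
from h import *
go(.635,-.0174,.17,82.2)
c=cam("wrist");save(c,"w7.png");W=cloud(c);p,r,s=pose();T=(W-p)@r
m=(T[...,2]<-.015)&(T[...,2]>-.06)&(abs(T[...,1])<.02)&(T[...,0]>.014)&(T[...,0]<.1)
t=T[m];print(m.sum(),"x max",np.percentile(t[:,0],99),"collar y",np.mean(np.percentile(t[t[:,0]>.055][:,1],[2,98])),np.mean(np.percentile(t[t[:,0]<.03][:,1],[2,98])), "z collar/sq",np.percentile(t[t[:,0]>.055][:,2],5),np.percentile(t[t[:,0]<.028][:,2],5))
E
```

```text
time: 14.43
eef_pos: [0.6136, -0.1726, 0.1315]
tcp_rot: [0.995, 0.103, 0.002, 0.001]
contact_force: [-0.1, 0.2, -3.2]
opening: 0.233
finger_force: 79.8
time: 14.85
eef_pos: [0.6259, -0.0947, 0.127]
tcp_rot: [0.918, 0.397, -0.001, -0.001]
contact_force: [1.0, 0.4, -3.5]
opening: 0.232
finger_force: 79.7
time: 15.27
eef_pos: [0.6401, -0.0169, 0.1269]
tcp_rot: [0.756, 0.655, -0.001, -0.001]
contact_force: [0.7, 0.6, -2.7]
opening: 0.232
finger_force: 79.7
time: 15.52
eef_pos: [0.6406, -0.0192, 0.128]
tcp_rot: [0.759, 0.651, -0.001, -0.0]
contact_force: [0.4, -0.2, -2.6]
opening: 0.239
finger_force: 79.7
t 15.5 tcp [ 0.6406 -0.0192  0.128 ] yaw 81.3 q6 -0.04 F [ 0.4 -0.2 -2.6] open 0.24 | shift [ 0.0009 -0.0058 -0.004 ] turn -0.9
6033 x max 0.06735843083185845 collar y -0.000710771744146443 -0.0006807374328351139 z collar/sq -0.05013907665586395 -0.05182732813029194
```

```bash
python3 -m inch '[[1,0.001,-0.0055,0.015,-0.9],[1,0.001,-0.0055,0.035,-0.9],[1,0.001,-0.0055,0.05,-0.9],[1,0.001,-0.0055,0.055,-0.9],[1,0.001,-0.0055,0.055,-0.9]]'
python3 -c "
from h import *;go(.635,-.0174,.040,82.2)"
```

```text
time: 15.98
eef_pos: [0.6344, -0.0173, 0.0718]
tcp_rot: [0.753, 0.658, -0.001, -0.002]
contact_force: [-0.4, 0.3, -3.5]
opening: 0.23
finger_force: 79.7
t 16.0 tcp [ 0.6344 -0.0173  0.0718] yaw 82.2 q6 -0.05 F [-0.4  0.3 -3.5] open 0.23 | shift [-0.      0.001   0.0698] turn 0.0
```

```bash
python3 -m inch '[[1,0,0,0.015,0],[1,0,0,0.03,0],[1,0,0,0.045,0],[1,0,0,0.057,0],[1,0,0,0.064,0]]'
python3 -m inch '[[1,0,0,0.002,0],[1,0,0,0.004,0],[1,0,0,0.0055,0],[1,0,0,0.0055,0],[1,0,0,0.0055,0]]'
python3 -c "
from h import *;go(.635,-.0174,.040,82.2)"
```

```text
time: 16.4
eef_pos: [0.6359, -0.0171, 0.0094]
tcp_rot: [0.753, 0.658, -0.0, -0.0]
contact_force: [0.1, -0.3, -3.1]
opening: 0.231
finger_force: 79.8
time: 16.82
eef_pos: [0.6367, -0.0169, 0.0053]
tcp_rot: [0.753, 0.658, 0.0, 0.001]
contact_force: [0.3, 0.8, -3.3]
opening: 0.233
finger_force: 79.8
t 16.8 tcp [ 0.6367 -0.0169  0.0053] yaw 82.3 q6 -0.05 F [ 0.3  0.8 -3.3] open 0.23 | shift [-0.0008 -0.0016  0.0033] turn 0.1
```

```bash
python3 -m inch '[[1,0,0,0.002,0],[1,0,0,0.0035,0],[1,0,0,0.0045,0],[1,0,0,0.0045,0]]'
python3 -m inch '[[0.55,0,0,0,0],[0.55,0,0,0,0],[0.55,0,0,0,0],[0.55,0,0,-0.01,0],[0.55,0,0,-0.03,0]]'
python3 -m inch '[[0.55,0,0,-0.04,0],[0.55,0,0,-0.08,0],[0.4,0,0,-0.11,0],[0.4,0,0,-0.13,0],[0.4,0,0,-0.13,0]]'
cat >> h.py <<'E'
def seats():
    "steel axles in the case as seen by wrist: in case coordinates mm"
    c=cam("wrist");W=cloud(c);z=W[...,2];save(c,"seat_%d.png"%c["shot"])
    C=np.array([.5619,.0017]);a=np.radians(82.2);e=np.array([np.cos(a),np.sin(a)]);n=np.array([-e[1],e[0]])
    D=(W[...,:2]-C)*1000;X=D@e;Y=D@n
    for y0 in(-75,-25,25,75):
        m=(abs(Y-y0)<22)&(z>.04)&(z<.062)&(X>-42)&(X<24)
        if m.sum()<150: continue
        sq=m&(z>.047)&(abs(X+9)<25); 
        if sq.sum()<50: continue
        lo,hi=np.percentile(X[m],[1,99]); h=sq&(X>-9);g=sq&(X<-9)
        k=(abs(Y-y0)<22)&(X>42)&(X<64)&(z>.036)&(z<.062)
        med=lambda A,q:float(np.mean(np.percentile(A[q],[2,98]))) if q.sum()>10 else np.nan
        print("seat y",y0,"n",m.sum(),"square x %.1f..%.1f"%(lo,hi),"y lo/hi-x %.1f %.1f"%(med(Y,g),med(Y,h)),"ztop %.4f %.4f"%(np.median(z[g]) if g.any() else 0,np.median(z[h]) if h.any() else 0),"collar n",k.sum(),"y %.1f ztop %.3f"%(med(Y,k),np.percentile(z[k],90) if k.any() else 0))
E
python3 - <<'E'
from h import *
seats();go(.574,-.372,.15,90)
E
```

```text
time: 17.15
eef_pos: [0.6367, -0.0169, 0.003]
tcp_rot: [0.753, 0.658, -0.0, 0.0]
contact_force: [-5.6, 1.1, 8.5]
opening: 0.234
finger_force: 81.4
time: 17.57
eef_pos: [0.6336, -0.0164, 0.0276]
tcp_rot: [0.753, 0.658, -0.002, -0.002]
contact_force: [0.2, 0.4, 0.2]
opening: 0.449
finger_force: 0.0
time: 17.98
eef_pos: [0.64, -0.0174, 0.1681]
tcp_rot: [0.753, 0.658, 0.004, 0.005]
contact_force: [0.2, -0.1, 0.6]
opening: 0.601
finger_force: 0.0
seat y -75 n 1816 square x -38.9..23.0 y lo/hi-x -74.4 -74.1 ztop 0.0534 0.0534 collar n 459 y -75.5 ztop 0.053
t 18.0 tcp [ 0.6384 -0.0172  0.1646] yaw 82.3 q6 -0.05 F [ 0.5  0.1 -0.8] open 0.60 | shift [-0.3602 -0.0169  0.0526] turn -7.7
```

```bash
python3 -m inch '[[0.4,-0.184,-0.0066,0,0],[0.4,-0.184,-0.0066,0,0],[0.4,-0.184,-0.0066,0,0],[0.4,-0.184,-0.0066,0,0],[0.4,-0.184,-0.0066,0,0]]'
python3 -m inch '[[0.4,-0.184,-0.0066,0.05,-6],[0.4,-0.184,-0.0066,0.05,-6],[0.4,-0.184,-0.0066,0.05,-6],[0.4,-0.184,-0.0066,0.05,-6],[0.4,-0.184,-0.0066,0.05,-6]]'
python3 -m inch '[[0.4,0,0,0,0],[0.4,0,0,0,0]]'
python3 - <<'E'
from h import *
axle(.575,-.37); go(.576,-.38,.004,88)
E
```

```text
time: 18.45
eef_pos: [0.6028, -0.2023, 0.1577]
tcp_rot: [0.754, 0.657, -0.001, -0.001]
contact_force: [0.1, 0.8, 0.0]
opening: 0.596
finger_force: 0.0
time: 18.87
eef_pos: [0.571, -0.3825, 0.106]
tcp_rot: [0.718, 0.696, -0.001, -0.002]
contact_force: [1.1, 1.3, -0.4]
opening: 0.599
finger_force: 0.0
time: 19.03
eef_pos: [0.572, -0.38, 0.1068]
tcp_rot: [0.718, 0.696, 0.0, -0.003]
contact_force: [0.7, 0.6, -0.2]
opening: 0.6
finger_force: 0.0
obj px 3295 rect [ 573.4 -373.8  119.9   21.8   88.6] square [ 573.2 -371.9  115.9   21.8   89. ] collar [ 574.8 -322.3] 473 yel 1 ztop 0.022 yaw->collar 88.2
t 19.1 tcp [ 0.5729 -0.379   0.1079] yaw 88.3 q6 -0.70 F [-0.5  0.2 -0.3] open 0.60 | shift [-0.0013  0.0035  0.1418] turn 0.3
```

```bash
python3 -m inch '[[0.4,-0.0028,0,0.03,0],[0.4,-0.0028,0,0.065,0],[0.4,-0.0028,0,0.1,0],[0.4,-0.0028,0,0.115,0],[0.4,-0.0028,0,0.12,0]]' 80
python3 -m inch '[[0.4,0,0,0.01,0],[0.4,0,0,0.02,0],[0.4,0,0,0.02,0],[1,0,0,0.02,0],[1,0,0,0.02,0]]' 80
python3 -m inch '[[1,0,0,0,0],[1,0,0,0,0],[1,0,0,0,0],[1,0,0,0,0],[1,0,0,0,0]]' 80
python3 -c "
from h import *;go(.5855,-.0106,.17,82.2)"
```

```text
time: 19.5
eef_pos: [0.5718, -0.3787, -0.0145]
tcp_rot: [0.717, 0.697, -0.0, -0.004]
contact_force: [-0.9, 0.3, -0.1]
opening: 0.6
finger_force: 0.0
time: 19.92
eef_pos: [0.5747, -0.3833, -0.0284]
tcp_rot: [0.717, 0.697, 0.0, 0.001]
contact_force: [-0.1, 0.3, 0.8]
opening: 0.331
finger_force: 0.0
time: 20.33
eef_pos: [0.5748, -0.3835, -0.028]
tcp_rot: [0.717, 0.697, 0.0, 0.001]
contact_force: [-0.5, 0.5, 5.3]
opening: 0.233
finger_force: 81.1
t 20.3 tcp [ 0.5748 -0.3835 -0.028 ] yaw 88.3 q6 -0.71 F [-0.5  0.5  5.3] open 0.23 | shift [ 3.728e-01  2.000e-04 -1.607e-01] turn 6.1
```

```bash
python3 -m inch '[[1,0,0,-0.015,0],[1,0,0,-0.045,0],[1,0,0,-0.08,0],[1,0.01,0,-0.115,0],[1,0.03,0,-0.145,0]]' 80
python3 -m inch '[[1,0.03,0,-0.01,0],[1,0.065,0,-0.012,0],[1,0.1,0,-0.012,0],[1,0.135,0,-0.012,0],[1,0.17,0,-0.012,0]]'
python3 -m inch '[[1,0.035,0,0,1],[1,0.07,0,0,3],[1,0.105,0,0,5],[1,0.135,0,0,6],[1,0.16,0,0,6]]'
python3 -m inch '[[1,0.01,0,0,0],[1,0.01,0,0,0],[1,0.01,0,0,0],[1,0.01,0,0,0]]'
cat >> h.py <<'E'
def held():
    p,r,s=pose();c=cam("wrist");T=(cloud(c)-p)@r
    m=(T[...,2]<-.015)&(T[...,2]>-.06)&(abs(T[...,1])<.02)&(T[...,0]>.014)&(T[...,0]<.1)
    t=T[m]*1000;a=t[t[:,0]>55];b=t[t[:,0]<30]
    print(m.sum(),"end x %.1f"%np.percentile(t[:,0],99),"y collar/sq",[round(np.mean(np.percentile(q[:,1],[2,98])),1) for q in(a,b)],"ztop",[round(np.percentile(q[:,2],5),1) for q in(a,b)])
E
python3 - <<'E'
from h import *
go(.5855,-.0106,.040,82.2); held()
E
```

```text
time: 20.75
eef_pos: [0.5743, -0.3542, 0.1173]
tcp_rot: [0.718, 0.696, -0.0, 0.001]
contact_force: [0.8, -0.1, -1.4]
opening: 0.232
finger_force: 80.2
time: 21.17
eef_pos: [0.5786, -0.1807, 0.1267]
tcp_rot: [0.717, 0.697, -0.0, -0.001]
contact_force: [0.5, 0.5, -3.4]
opening: 0.235
finger_force: 80.2
time: 21.58
eef_pos: [0.583, -0.0201, 0.1266]
tcp_rot: [0.753, 0.658, -0.0, -0.001]
contact_force: [0.6, -0.7, -2.2]
opening: 0.237
finger_force: 80.2
time: 21.92
eef_pos: [0.5855, -0.0139, 0.1269]
tcp_rot: [0.753, 0.658, -0.0, 0.0]
contact_force: [0.2, 0.7, -2.9]
opening: 0.232
finger_force: 80.2
t 21.9 tcp [ 0.5855 -0.0139  0.1269] yaw 82.3 q6 -0.06 F [ 0.2  0.7 -2.9] open 0.23 | shift [ 0.0034 -0.0004  0.1249] turn 0.1
6178 end x 69.4 y collar/sq [np.float64(-0.6), np.float64(-0.5)] ztop [np.float64(-49.0), np.float64(-50.7)]
```

```bash
python3 -m inch '[[1,0.001,-0.001,0.02,0],[1,0.001,-0.001,0.05,0],[1,0.001,-0.001,0.08,0],[1,0.001,-0.001,0.1,0],[1,0.001,-0.001,0.11,0]]'
python3 -m inch '[[1,0,0,0.004,0],[1,0,0,0.008,0],[1,0,0,0.012,0],[1,0,0,0.014,0],[1,0,0,0.014,0]]'
python3 -c "
from h import *;go(.5855,-.0106,.041,82.2)"
```

```text
time: 22.38
eef_pos: [0.5821, -0.0127, 0.0133]
tcp_rot: [0.753, 0.657, -0.002, -0.002]
contact_force: [-0.9, 0.8, -2.4]
opening: 0.232
finger_force: 80.1
time: 22.8
eef_pos: [0.5859, -0.012, 0.0041]
tcp_rot: [0.753, 0.658, 0.001, 0.001]
contact_force: [0.2, -0.1, -1.7]
opening: 0.231
finger_force: 80.3
t 22.8 tcp [ 0.5859 -0.012   0.0041] yaw 82.3 q6 -0.06 F [ 0.2 -0.1 -1.7] open 0.23 | shift [ 0.0013 -0.0006  0.0011] turn 0.1
```

```bash
python3 -m inch '[[1,0,0,0.0015,0],[1,0,0,0.0025,0],[1,0,0,0.0025,0]]'
python3 -m inch '[[0.55,0,0,0,0],[0.55,0,0,0,0],[0.55,0,0,0,0],[0.55,0,0,-0.01,0],[0.55,0,0,-0.03,0]]'
python3 -m inch '[[0.55,0,0,-0.04,0],[0.55,0,0,-0.08,0],[0.4,0,0,-0.11,0],[0.4,0,0,-0.13,0],[0.4,0,0,-0.13,0]]'
python3 - <<'E'
from h import *
seats();go(.4288,-.380,.15,-28)
E
```

```text
time: 23.05
eef_pos: [0.5861, -0.0119, 0.0037]
tcp_rot: [0.753, 0.658, 0.0, 0.001]
contact_force: [-4.2, 0.2, 8.6]
opening: 0.233
finger_force: 81.6
time: 23.47
eef_pos: [0.5823, -0.0111, 0.0285]
tcp_rot: [0.753, 0.658, -0.002, -0.002]
contact_force: [0.4, 0.3, -0.3]
opening: 0.452
finger_force: 0.0
time: 23.88
eef_pos: [0.5886, -0.0122, 0.1681]
tcp_rot: [0.753, 0.658, 0.004, 0.005]
contact_force: [1.3, 0.5, 0.6]
opening: 0.6
finger_force: 0.0
seat y -75 n 1719 square x -39.2..23.0 y lo/hi-x -73.6 -73.6 ztop 0.0534 0.0534 collar n 463 y -74.8 ztop 0.052
seat y -25 n 1718 square x -38.6..23.1 y lo/hi-x -25.3 -25.4 ztop 0.0535 0.0536 collar n 459 y -25.4 ztop 0.053
t 23.9 tcp [ 0.587  -0.012   0.1647] yaw 82.3 q6 -0.06 F [-0.6  0.5 -0.2] open 0.60 | shift [-0.3858 -0.1081  0.0521] turn 110.3
```

```bash
python3 -m inch '[[0.4,-0.193,-0.054,0,0],[0.4,-0.193,-0.054,0,0],[0.4,-0.193,-0.054,0,0],[0.4,-0.193,-0.054,0,0],[0.4,-0.193,-0.054,0,0]]'
python3 -m inch '[[0.4,-0.193,-0.054,0.03,0],[0.4,-0.193,-0.054,0.03,0],[0.4,-0.193,-0.054,0.03,0],[0.4,-0.193,-0.054,0.03,0],[0.4,-0.193,-0.054,0.03,0]]'
python3 -m inch '[[0.4,0,0,0.02,35],[0.4,0,0,0.02,35],[0.4,0,0,0.02,35],[0.4,0,0,0.02,35],[0.4,0,0,0.02,35]]'
python3 -m inch '[[0.4,0,0,0,35],[0.4,0,0,0,35],[0.4,0,0,0,35],[0.4,0,0,0,35],[0.4,0,0,0,35]]'
python3 -m inch '[[0.4,0,0,0,35],[0.4,0,0,0,35],[0.4,0,0,0,35],[0.4,0,0,0,35],[0.4,0,0,0,35]]'
python3 -m inch '[[0.4,0,0,0,5],[0.4,0,0,0,5],[0.4,0,0,0,5]]'
python3 - <<'E'
from h import *
axle(.435,-.384); go(.4288,-.380,.004,-28)
E
```

```text
time: 24.35
eef_pos: [0.5031, -0.1971, 0.1585]
tcp_rot: [0.753, 0.658, -0.001, -0.002]
contact_force: [-0.4, -1.0, 0.2]
opening: 0.598
finger_force: 0.0
time: 24.77
eef_pos: [0.4239, -0.3809, 0.1281]
tcp_rot: [0.753, 0.658, -0.0, -0.002]
contact_force: [1.2, 0.2, -0.1]
opening: 0.604
finger_force: 0.0
time: 25.18
eef_pos: [0.425, -0.3787, 0.108]
tcp_rot: [0.917, 0.398, -0.001, -0.002]
contact_force: [-0.4, 0.1, 0.2]
opening: 0.599
finger_force: 0.0
time: 25.6
eef_pos: [0.4253, -0.3785, 0.1083]
tcp_rot: [0.995, 0.104, -0.001, -0.002]
contact_force: [0.0, 0.3, 0.5]
opening: 0.597
finger_force: 0.0
time: 26.02
eef_pos: [0.4253, -0.3786, 0.1083]
tcp_rot: [0.98, -0.199, -0.001, -0.001]
contact_force: [-0.4, -0.4, 1.4]
opening: 0.6
finger_force: 0.0
time: 26.27
eef_pos: [0.4255, -0.3789, 0.1089]
tcp_rot: [0.971, -0.238, -0.001, -0.001]
contact_force: [-0.0, -0.2, 0.4]
opening: 0.604
finger_force: 0.0
obj px 3331 rect [ 434.7 -384.3  119.4   22.   -28.9] square [ 439.2 -386.8  108.8   22.   -28.9] collar [ 479.8 -409.1] 475 yel 2 ztop 0.022 yaw->collar -28.8
t 26.3 tcp [ 0.4257 -0.3791  0.1092] yaw -27.5 q6 1.15 F [-0.6 -0.2 -0.1] open 0.60 | shift [ 0.0035 -0.0005  0.1432] turn 0.5
```

```bash
python3 -m inch '[[0.4,0.0024,0,0.03,1.4],[0.4,0.0024,0,0.065,1.4],[0.4,0.0024,0,0.1,1.4],[0.4,0.0024,0,0.115,1.4],[0.4,0.0024,0,0.12,1.4]]' 80
python3 -m inch '[[0.4,0,0,0.01,0],[0.4,0,0,0.021,0],[0.4,0,0,0.021,0],[1,0,0,0.021,0],[1,0,0,0.021,0]]' 80
python3 -m inch '[[1,0,0,0,0],[1,0,0,0,0],[1,0,0,0,0],[1,0,0,0,0],[1,0,0,0,0]]' 80
python3 -c "
from h import *;go(.5359,-.0038,.17,82.2)"
```

```text
time: 26.73
eef_pos: [0.4259, -0.3779, -0.0141]
tcp_rot: [0.968, -0.25, -0.003, -0.003]
contact_force: [-1.3, 0.5, -0.4]
opening: 0.6
finger_force: 0.0
time: 27.15
eef_pos: [0.429, -0.3817, -0.0294]
tcp_rot: [0.968, -0.251, 0.001, 0.001]
contact_force: [0.1, -0.5, 0.2]
opening: 0.326
finger_force: 0.0
time: 27.57
eef_pos: [0.4292, -0.3817, -0.0289]
tcp_rot: [0.968, -0.251, 0.001, 0.001]
contact_force: [-0.5, 1.6, 5.9]
opening: 0.233
finger_force: 80.6
t 27.6 tcp [ 0.4292 -0.3817 -0.0289] yaw -29.1 q6 1.17 F [-0.5  1.6  5.9] open 0.23 | shift [-0.0899 -0.3821 -0.1614] turn -111.3
```

```bash
python3 -m inch '[[1,0,0,-0.015,0],[1,0,0,-0.045,0],[1,0,0,-0.08,0],[1,0,0,-0.115,0],[1,0,0,-0.15,0]]' 80
python3 -m inch '[[1,-0.004,-0.016,-0.005,-4],[1,-0.008,-0.034,-0.007,-10],[1,-0.013,-0.054,-0.007,-16],[1,-0.018,-0.075,-0.007,-22],[1,-0.0226,-0.0956,-0.007,-28]]'
python3 -m inch '[[1,0.005,-0.019,0,-6],[1,0.01,-0.038,0,-11],[1,0.015,-0.057,0,-17],[1,0.02,-0.076,0,-22],[1,0.0249,-0.095,0,-28]]'
python3 -m inch '[[1,0.013,-0.014,0,-6],[1,0.026,-0.029,0,-11],[1,0.04,-0.043,0,-17],[1,0.053,-0.058,0,-22],[1,0.0665,-0.0722,0,-28]]'
python3 -m inch '[[1,0.02,-0.007,0,-6],[1,0.04,-0.014,0,-12],[1,0.06,-0.021,0,-18],[1,0.08,-0.028,0,-24],[1,0.0927,-0.0325,0,-27.3]]'
python3 -m inch '[[1,0,0,0,0],[1,0,0,0,0],[1,0,0,0,0],[1,0,0,0,0]]'
python3 - <<'E'
from h import *
go(.5359,-.0038,.040,82.2); held()
E
```

```text
time: 27.98
eef_pos: [0.4275, -0.3799, 0.1196]
tcp_rot: [0.968, -0.251, -0.001, -0.001]
contact_force: [-0.3, -0.0, -3.8]
opening: 0.232
finger_force: 79.5
time: 28.4
eef_pos: [0.4543, -0.2848, 0.1254]
tcp_rot: [1.0, -0.007, -0.001, -0.001]
contact_force: [0.2, 0.4, -3.8]
opening: 0.236
finger_force: 79.6
time: 28.82
eef_pos: [0.481, -0.1904, 0.1252]
tcp_rot: [0.972, 0.235, -0.001, -0.001]
contact_force: [-0.2, -0.3, -3.5]
opening: 0.235
finger_force: 79.6
time: 29.23
eef_pos: [0.5074, -0.096, 0.1253]
tcp_rot: [0.886, 0.463, -0.001, -0.001]
contact_force: [0.2, 0.2, -3.3]
opening: 0.236
finger_force: 79.6
time: 29.65
eef_pos: [0.5342, -0.0009, 0.1253]
tcp_rot: [0.751, 0.66, -0.0, -0.001]
contact_force: [-0.7, -0.6, -3.4]
opening: 0.233
finger_force: 79.6
time: 29.98
eef_pos: [0.5345, -0.0036, 0.1261]
tcp_rot: [0.754, 0.657, -0.0, -0.0]
contact_force: [-0.1, -0.1, -2.9]
opening: 0.234
finger_force: 79.6
t 30.0 tcp [ 0.5345 -0.0036  0.1261] yaw 82.1 q6 -0.06 F [-0.1 -0.1 -2.9] open 0.23 | shift [-0.      0.0015  0.1241] turn -0.1
5991 end x 67.4 y collar/sq [np.float64(-0.5), np.float64(-0.5)] ztop [np.float64(-49.7), np.float64(-51.4)]
```

```bash
python3 -m inch '[[1,0,0.0005,0.02,0],[1,0,0.0005,0.05,0],[1,0,0.0005,0.08,0],[1,0,0.0005,0.1,0],[1,0,0.0005,0.11,0]]'
python3 -m inch '[[1,0,0,0.004,0],[1,0,0,0.008,0],[1,0,0,0.012,0],[1,0,0,0.014,0],[1,0,0,0.0155,0]]'
python3 -m inch '[[0.55,0,0,0,0],[0.55,0,0,0,0],[0.55,0,0,0,0],[0.55,0,0,-0.01,0],[0.55,0,0,-0.03,0]]'
python3 -m inch '[[0.55,0,0,-0.04,0],[0.55,0,0,-0.08,0],[0.4,0,0,-0.11,0],[0.4,0,0,-0.16,0],[0.4,0,0,-0.16,0]]'
python3 - <<'E'
from h import *
seats();go(.5095,.2868,.15,12.2)
t=cam("top")
for x in ctrl.spot_in("axle0",t): print(x["at"],round(x["score"],2))
W=cloud(t);z=W[...,2]
m=(W[...,0]>.38)&(W[...,0]<.66)&(W[...,1]>.17)&(W[...,1]<.42)&(z>.008)&(z<.03);print("cover",rect(W,m))
cv2.imwrite("pics/top8.png",cv2.resize(t["pixels"][80:340,40:440,::-1],(800,520),interpolation=cv2.INTER_CUBIC))
E
```

```text
time: 30.45
eef_pos: [0.5327, -0.0032, 0.0132]
tcp_rot: [0.754, 0.657, -0.002, -0.002]
contact_force: [-0.9, -0.3, -3.7]
opening: 0.234
finger_force: 79.5
time: 30.87
eef_pos: [0.5368, -0.0032, 0.0028]
tcp_rot: [0.753, 0.658, 0.001, 0.001]
contact_force: [-4.4, 0.2, 9.4]
opening: 0.236
finger_force: 81.1
time: 31.28
eef_pos: [0.5333, -0.0025, 0.0296]
tcp_rot: [0.753, 0.658, -0.002, -0.002]
contact_force: [-0.1, 0.2, -0.0]
opening: 0.45
finger_force: 0.0
time: 31.7
eef_pos: [0.5395, -0.0035, 0.2005]
tcp_rot: [0.753, 0.658, 0.004, 0.006]
contact_force: [1.3, -0.4, 0.4]
opening: 0.598
finger_force: 0.0
seat y -75 n 1508 square x -39.3..23.0 y lo/hi-x -73.4 -73.4 ztop 0.0534 0.0534 collar n 384 y -74.4 ztop 0.052
seat y -25 n 1485 square x -40.9..22.8 y lo/hi-x -24.9 -24.8 ztop 0.0535 0.0536 collar n 385 y -25.0 ztop 0.053
seat y 25 n 1411 square x -40.5..22.8 y lo/hi-x 24.7 25.0 ztop 0.0536 0.0536 collar n 382 y 25.0 ztop 0.052
t 31.8 tcp [ 0.5394 -0.0035  0.1995] yaw 82.2 q6 -0.06 F [ 0.1 -0.5  1.7] open 0.60 | shift [ 0.2837 -0.07    0.0863] turn 70.0
[276.1, 237.5] 0.86
[360.6, 274.7] 0.7
[210.2, 201.0] 0.63
[205.0, 164.8] 0.57
[208.9, 183.5] 0.55
cover [512.  266.6 239.9 202.1  10.7]
```

View pics/top8.png

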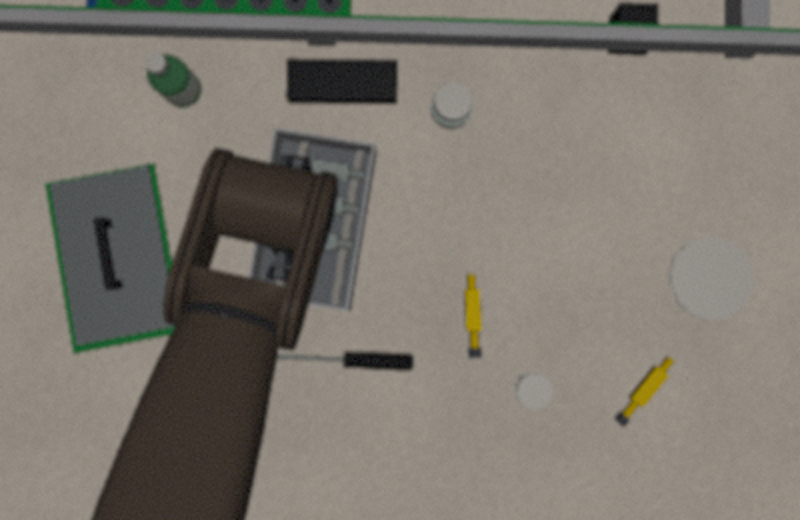

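The top view shows all three steel axles in the case (crop px 300–350, 160–270), only the yellow ones left on the table, and the cover on the mat at (110,255). Now back to the cover handle.

```bash
python3 -m inch '[[0,0.142,-0.035,0,0],[0,0.142,-0.035,0,0],[0,0.142,-0.035,0,0],[0,0.142,-0.035,0,0],[0,0.142,-0.035,0,0]]' 110
python3 -m inch '[[0,0.142,-0.035,0,0],[0,0.142,-0.035,0,0],[0,0.142,-0.035,0,0],[0,0.142,-0.035,0,0],[0,0.142,-0.035,0,0]]'
python3 -m inch '[[0,0,0,0.02,35],[0,0,0,0.02,35],[0,0,0,0.02,35],[0,0,0,0.02,35],[0,0,0,0.02,35]]'
python3 -m inch '[[0,0,0,0,35],[0,0,0,0,35],[0,0,0,0,35],[0,0,0,0,35],[0,0,0,0,35]]'
python3 -m inch '[[0,0,0,0,0],[0,0,0,0,0]]'
python3 - <<'E'
from h import *
c=cam("wrist");W=cloud(c);z=W[...,2]
m=(z>.035)&(z<.065)&(np.hypot(W[...,0]-.51,W[...,1]-.287)<.08);R_=rect(W,m);print(R_,np.median(z[m]))
go(R_[0]/1000,R_[1]/1000,.029,R_[4])
E
```

```text
time: 32.27
eef_pos: [0.5173, 0.1461, 0.1879]
tcp_rot: [0.752, 0.659, -0.002, -0.002]
contact_force: [-0.3, -0.3, 0.3]
opening: 0.998
finger_force: 0.0
time: 32.68
eef_pos: [0.5025, 0.2905, 0.1883]
tcp_rot: [0.752, 0.659, -0.002, -0.001]
contact_force: [0.4, 0.5, -1.1]
opening: 1.0
finger_force: 0.0
time: 33.1
eef_pos: [0.5037, 0.286, 0.1685]
tcp_rot: [0.918, 0.397, -0.002, 0.0]
contact_force: [-0.3, 1.5, -0.0]
opening: 1.003
finger_force: 0.0
time: 33.52
eef_pos: [0.5038, 0.2859, 0.1687]
tcp_rot: [0.995, 0.103, -0.002, 0.001]
contact_force: [0.0, 0.1, 0.6]
opening: 1.004
finger_force: 0.0
time: 33.68
eef_pos: [0.504, 0.2865, 0.1694]
tcp_rot: [0.994, 0.107, -0.001, 0.001]
contact_force: [-0.0, -0.6, 0.0]
opening: 1.004
finger_force: 0.0
[509.  286.9  99.6  14.   12.2] 0.05465910825174433
t 33.7 tcp [0.5041 0.2868 0.1697] yaw 12.3 q6 1.70 F [ 0.6 -0.   0.2] open 1.00 | shift [0.0052 0.0008 0.1787] turn 0.1
```

```bash
python3 -m inch '[[0,0.005,0.0008,0.035,0],[0,0.005,0.0008,0.075,0],[0,0.005,0.0008,0.11,0],[0,0.005,0.0008,0.13,0],[0,0.005,0.0008,0.14,0]]' 110
python3 -m inch '[[0,0,0,0.015,0],[0,0,0,0.03,0],[0,0,0,0.037,0],[0,0,0,0.037,0],[1,0,0,0.037,0]]'
python3 -m inch '[[1,0,0,0,0],[1,0,0,0,0],[1,0,0,0,0],[1,0,0,0,0],[1,0,0,0,0]]' 110
python3 -m inch '[[1,0,0,0,0],[1,0,0,0,0],[1,0,0,0,0],[1,0,0,0,0],[1,0,0,0,0]]' 110
python3 -c "
from h import *;go(.5619,.0017,.2,-7.8)"
```

```text
time: 34.15
eef_pos: [0.5064, 0.2866, 0.0263]
tcp_rot: [0.994, 0.107, -0.004, 0.001]
contact_force: [-0.0, 0.5, -0.5]
opening: 1.004
finger_force: 0.0
time: 34.57
eef_pos: [0.51, 0.2883, -0.0054]
tcp_rot: [0.994, 0.107, 0.0, -0.0]
contact_force: [0.2, 0.5, 0.4]
opening: 0.884
finger_force: 0.0
time: 34.98
eef_pos: [0.51, 0.2881, -0.0051]
tcp_rot: [0.994, 0.107, 0.001, 0.0]
contact_force: [-6.4, -0.6, 10.1]
opening: 0.149
finger_force: 59.8
time: 35.4
eef_pos: [0.5101, 0.2882, -0.005]
tcp_rot: [0.994, 0.107, 0.0, 0.0]
contact_force: [-1.4, -2.0, 4.9]
opening: 0.14
finger_force: 107.8
t 35.4 tcp [ 0.5101  0.2882 -0.005 ] yaw 12.3 q6 1.70 F [-1.4 -2.   4.9] open 0.14 | shift [-0.01    0.291  -0.1669] turn 20.1
```

```bash
python3 -m inch '[[1,0,0,-0.01,0],[1,0,0,-0.04,0],[1,0,0,-0.075,0],[1,0,0,-0.11,0],[1,0,0,-0.14,0]]' 110
python3 -m inch '[[1,-0.001,0.015,-0.01,0],[1,-0.002,0.045,-0.01,0],[1,-0.003,0.08,-0.01,0],[1,-0.004,0.115,-0.01,0],[1,-0.005,0.15,-0.01,0]]'
python3 -m inch '[[1,-0.001,0.035,0,4],[1,-0.002,0.07,0,9],[1,-0.003,0.105,0,15],[1,-0.004,0.13,0,19],[1,-0.005,0.141,0,20.1]]'
python3 -m inch '[[1,0,0,0,0],[1,0,0,0,0],[1,0,0,0,0],[1,0,0,0,0]]'
cat >> h.py <<'E'
def cover():
    p,r,s=pose();c=cam("wrist");W=cloud(c);z=W[...,2];T=(W-p)@r;save(c,"cov_%d.png"%c["shot"])
    m=(T[...,2]>-.065)&(T[...,2]<-.045)&(T[...,0]>.013)&(abs(T[...,1])<.02);h=rect(W,m);print("handle part",h,np.median(T[m][:,2]))
    print("  handle y at mid (tool)",np.mean(np.percentile(T[m][:,1],[2,98])),"end x",np.percentile(T[m][:,0],99))
    k=(T[...,2]>-.03)&(T[...,2]<-.005)&(T[...,0]>.02);t=T[k];print("plate z(tool)",np.median(t[:,2]),"end x",np.percentile(t[:,0],99.5),"y",np.percentile(t[t[:,0]>.04][:,1],[.5,99.5]),"tilt",np.linalg.lstsq(np.c_[t[:,:2],np.ones(len(t))],t[:,2],rcond=None)[0][:2])
E
python3 - <<'E'
from h import *
go(.5619,.0017,.09,-7.8);cover()
E
```

```text
time: 35.82
eef_pos: [0.5088, 0.2883, 0.1352]
tcp_rot: [0.994, 0.107, -0.0, -0.0]
contact_force: [0.6, 1.1, -3.0]
opening: 0.136
finger_force: 108.0
time: 36.23
eef_pos: [0.5352, 0.1396, 0.143]
tcp_rot: [0.994, 0.107, -0.001, -0.0]
contact_force: [0.7, 0.4, -4.2]
opening: 0.139
finger_force: 108.0
time: 36.65
eef_pos: [0.561, -0.0012, 0.1431]
tcp_rot: [0.997, -0.071, -0.001, 0.0]
contact_force: [0.8, 1.1, -3.7]
opening: 0.136
finger_force: 108.0
time: 36.98
eef_pos: [0.5609, 0.0032, 0.1437]
tcp_rot: [0.998, -0.068, -0.0, -0.0]
contact_force: [-0.2, -0.2, -4.3]
opening: 0.136
finger_force: 108.0
t 37.0 tcp [0.5609 0.0032 0.1437] yaw -7.7 q6 1.53 F [-0.2 -0.2 -4.3] open 0.14 | shift [0.0013 0.0014 0.0917] turn 0.1
handle part [ 5.917e+02 -5.000e-01  3.600e+01  1.410e+01 -7.700e+00] -0.05946052067744938
  handle y at mid (tool) -0.0004856141527948476 end x 0.0487154648596712
plate z(tool) -0.020647323040865383 end x 0.11402548012890132 y [-0.07036992  0.06941078] tilt [0.0014651  0.00023907]
```

```bash
python3 -m inch '[[1,0.0034,0.002,0.01,0],[1,0.0034,0.002,0.03,0],[1,0.0034,0.002,0.05,0],[1,0.0034,0.002,0.062,0],[1,0.0034,0.002,0.066,0]]'
python3 -m inch '[[1,0,0,0,0],[1,0,0,0,0],[1,0,0,0,0]]'
python3 - <<'E'
from h import *
go(.5640,.0012,.0944,-7.8);cover()
E
```

```text
time: 37.45
eef_pos: [0.5622, 0.0001, 0.0745]
tcp_rot: [0.998, -0.068, -0.003, -0.0]
contact_force: [0.1, 0.1, -4.1]
opening: 0.139
finger_force: 107.9
time: 37.7
eef_pos: [0.5657, -0.0008, 0.0794]
tcp_rot: [0.998, -0.068, 0.001, 0.0]
contact_force: [0.7, -0.7, -2.4]
opening: 0.136
finger_force: 107.9
t 37.7 tcp [ 0.5657 -0.0008  0.0794] yaw -7.9 q6 1.53 F [ 0.7 -0.7 -2.4] open 0.14 | shift [-0.002  -0.0018  0.023 ] turn -0.1
handle part [596.3  -4.6  36.   14.1  -7.7] -0.0594542463750477
  handle y at mid (tool) -0.0004501510530853731 end x 0.04870464662855198
plate z(tool) -0.02066098472814253 end x 0.11401911251095816 y [-0.07039137  0.06936549] tilt [0.00138298 0.00065218]
```

```bash
python3 -m inch '[[1,-0.0025,-0.0015,0,0],[1,-0.0025,-0.0015,0.004,0],[1,-0.0025,-0.0015,0.008,0],[1,-0.0025,-0.0015,0.012,0],[1,-0.0025,-0.0015,0.014,0]]'
python3 -m inch '[[1,0,0,0.003,0],[1,0,0,0.005,0],[1,0,0,0.007,0],[1,0,0,0.0085,0],[1,0,0,0.0085,0]]'
python3 - <<'E'
from h import *
go(.5624,.0013,.0944,-7.8);cover()
E
```

```text
time: 38.17
eef_pos: [0.5616, 0.0012, 0.0631]
tcp_rot: [0.998, -0.069, -0.001, -0.0]
contact_force: [0.2, -0.6, -3.8]
opening: 0.133
finger_force: 108.1
time: 38.58
eef_pos: [0.5624, 0.0011, 0.056]
tcp_rot: [0.998, -0.069, -0.0, 0.0]
contact_force: [-2.7, 0.1, -0.9]
opening: 0.136
finger_force: 108.5
t 38.6 tcp [0.5624 0.0011 0.056 ] yaw -7.9 q6 1.53 F [-2.7  0.1 -0.9] open 0.14 | shift [ 0.     -0.0002 -0.0004] turn -0.1
handle part [593.2  -2.7  36.   14.   -7.8] -0.059493618027881036
  handle y at mid (tool) -0.0004384360620280866 end x 0.04868505974538635
plate z(tool) -0.020733751698022794 end x 0.11398773962910506 y [-0.07034647  0.06939545] tilt [0.0003773  0.00036267]
```

```bash
python3 -m inch '[[1,0,0,0.001,0],[1,0,0,0.001,0],[0,0,0,0.001,0],[0,0,0,0.001,0],[0,0,0,0.001,0]]'
python3 -m inch '[[0,0,0,0,0],[0,0,0,0,0],[0,0,0,-0.02,0],[0,0,0,-0.06,0],[0,0,0,-0.1,0]]'
python3 -m inch '[[0,0,0,-0.03,0],[0,0,0,-0.05,0],[0,0,0,-0.05,0],[0,0,0,-0.05,0],[0,0,0,-0.05,0]]'
python3 - <<'E'
from h import *
c=cam("wrist");W=cloud(c);z=W[...,2];save(c,"w9.png")
m=(z>.095)&(z<.125)&(abs(W[...,0]-.563)<.1)&(abs(W[...,1])<.05);print("handle",rect(W,m),np.median(z[m]))
m=(z>.07)&(z<.085)&(abs(W[...,0]-.563)<.15)&(abs(W[...,1])<.09);t=W[m];print("plate",np.median(t[:,2]),np.linalg.lstsq(np.c_[t[:,:2],np.ones(len(t))],t[:,2],rcond=None)[0][:2])
print(ctrl.get_state()["time"],pose()[0])
t=cam("top");save(t,"top9.png");a=cv2.resize(t["pixels"][80:340,40:440,::-1],(500,325));b=cv2.resize(c["pixels"][:,:,::-1],(300,225));b=cv2.copyMakeBorder(b,0,100,0,0,cv2.BORDER_CONSTANT)
cv2.imwrite("pics/m9.png",np.hstack([a,b]))
E
```

```text
time: 39.05
eef_pos: [0.5629, 0.001, 0.0549]
tcp_rot: [0.998, -0.069, 0.001, 0.0]
contact_force: [0.5, 1.1, -0.7]
opening: 0.558
finger_force: 0.0
time: 39.47
eef_pos: [0.5605, 0.0014, 0.1534]
tcp_rot: [0.998, -0.069, -0.003, -0.0]
contact_force: [1.5, -0.0, -0.2]
opening: 1.006
finger_force: 0.0
time: 39.88
eef_pos: [0.5614, 0.0013, 0.2029]
tcp_rot: [0.998, -0.069, -0.001, -0.0]
contact_force: [-0.2, 0.4, -0.5]
opening: 0.999
finger_force: 0.0
handle [561.4   1.7  99.5  14.   -8. ] 0.11561511817792236
plate 0.07681036243868278 [-0.00039595  0.00054155]
39.9333 [0.56103153 0.00133171 0.20221175]
```

View pics/m9.png

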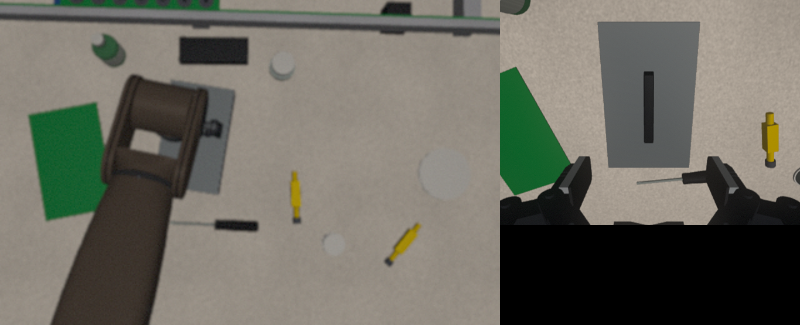

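The cover sits level on the case (plate at (650,95) in the wrist view, top 76.8 mm up and flat). Nothing else has moved, and no steel axle is left on the table. Handing in.

```bash
python3 -c "
from plant import ctrl;print(ctrl.sign_off())"
```

```text
the job is handed in; nothing more can be done
None
```

The job is handed in after about 40 s of the 210 s: the three steel axles found on the table rest level in their notches with their collars in the wide bay, the cover is seated level on the rim, and nothing else was moved; the sign-off returned no verdict.

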